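# Grind the spice cups, switch off, box them and clamp the lid

### The arm

A 6-joint arm with a two-finger parallel gripper is mounted at the origin on the work surface. World frame = base frame: x ahead of the robot, y to its left, z up, the work surface at z = 0. Lengths are in m, angles in rad, forces in N, time in s.
With the tool pointing down it reaches from about 0.35 to 0.85 m from the base axis. Payload 8.1 kg.
Tool frame: the origin (TCP) lies between the finger pads; the fingertips stand 25 mm ahead of it and the grasp point (between the pads) lies 6 mm ahead of it; z points along the fingers, y is the line along which they close (so a half turn about z gives the same grasp; the last joint's range is limited). The gripper opens to 93 mm and grips with 3 to 60 N. Pads are 15 mm wide; open, the fingers measure 128 mm over their backs; the gripper's body (75 mm by 188 mm) begins 65 mm behind the grasp point.
Start: joints at [1.064, 0.13, 1.488, -0, 1.523, -0.085], TCP at [0.246, 0.547, 0.244] pointing down, gripper open.
Joint ranges: [-2.96, 2.96], [-0.89, 2.26], [0.02, 2.5], [-1.34, 4.48], [0, 2.73], [-2.66, 2.66]. Speed limits (rad/s): [2.39, 2.39, 2.79, 3.14, 3.14, 3.14].

### API

Orientations are given as a rotation vector (axis times angle).
In Python, from plant import robot gives the robot as it stands.
- The arm moves only by the tool arm_command, never from a script. Its argument "increments" is text: rows parted by semicolons, each of 5 numbers parted by spaces: the closure, from 0 (fully open) to 1 (shut), then the shift along the tool's x, y, z in mm, then the turn about the tool's z in rad. A call has 1 to 5 rows; each row is the pose to reach, as a shift and turn from the pose commanded when the call began, along the tool's axes at that moment; what a row does not reach only later rows make up. A row lasts 1/10 s, in which the tool goes at most 50 mm and 8.59 degrees, less where a joint would pass 70% of its speed; a pose out of reach is approached as far as the arm can. A call with a gripper value outside its range is refused whole. The fingers move at their own pace and stop on an object; "grip_force" is the grip in N (left out, the last holds). Time passes only in rows, so rows that repeat a pose let the fingers close. It gives the time, the measured TCP pose, the force, the opening and the grip force at its end, in the units of the state.
- robot.read_state(): the state, without advancing time (a new reading comes with each control period).
- robot.read_camera(name): name is "scene" or "top" or "wrist"; returns the picture (384x512x3 uint8, blue, green, red); there is no depth.
- robot.camera_model(name): a dict with "fx", "fy", "cx", "cy" (pixels), "D" ([k1, k2, p1, p2, k3] as OpenCV has them; the pictures are not rectified), "eye" and "rotation" of the camera in the world. Camera axes: x right, y down, z forward; pixel columns grow to the right and rows downward; lengths in m; the calibration is good to about 2 mm. A picture is of the moment at which its call begins: read the wrist's pose just before it. camera_model takes no time and is no camera call; for the wrist camera it gives the pose at the moment of the call.
- robot.close_job(): hands the job in; it is judged then, once.
The state is a dict: "t": time; "q": joint angles; "dq": joint speeds; "joint_torque": joint torques, N m; "tool_pos": TCP position; "orientation": TCP orientation; "force": force on the tool from outside, world axes, zero at the start; "wrist_torque": the same for the moment, N m; "opening": finger opening in m; "gripper_force": force on a finger pad.
Only numpy, scipy, OpenCV 4.12 (cv2) and the standard library are available. Lean on these libraries where they do the work, as an engineer would, in place of code of your own. Each camera call takes 0.05 s, during which the arm holds its last target. There are 200 camera calls.

### The job

Run each spice cup on the grinder, the tallest first and so on down to the shortest: hold it upright in the middle of the drive plate and press until the plate is fully down for about a second, then stand it upright in the white box. Once the last cup has been run, turn the speed dial back until its pointer is on the zero mark. When every cup is in the box, shut the lid fully and only then swing the clamp all the way down onto it, leaving the syrup bottles and the bowl where they are.

Things in the scene. Friction and masses are not known exactly. Their poses are not given: they have to be found in the camera images.
- cup90: grinder cup, 90 mm tall, 0.2 kg, closed all over: a brushed steel cylinder 50 mm in diameter standing on a wider black blade cap (60 mm in diameter, the lowest 18 mm). Origin: centre of its underside; z up along its axis. May be absent
- cup78: grinder cup, 78 mm tall, 0.2 kg, closed all over: a brushed steel cylinder 50 mm in diameter standing on a wider black blade cap (60 mm in diameter, the lowest 18 mm). Origin: centre of its underside; z up along its axis. May be absent
- cup66: grinder cup, 66 mm tall, 0.2 kg, closed all over: a brushed steel cylinder 50 mm in diameter standing on a wider black blade cap (60 mm in diameter, the lowest 18 mm). Origin: centre of its underside; z up along its axis. May be absent
- cup54: grinder cup, 54 mm tall, 0.2 kg, closed all over: a brushed steel cylinder 50 mm in diameter standing on a wider black blade cap (60 mm in diameter, the lowest 18 mm). Origin: centre of its underside; z up along its axis. May be absent
- grinder: fixed black grinder base on the bench, 230 mm (its x) by 116 mm (its y), deck 62 mm high. Origin: centre of its underside. The round drive plate is on its +x half (centre at x = +55 mm, inside a steel collar 92 mm in diameter, 72 mm high), the speed dial on its -x half (axis at x = -55 mm)
- plate_rest (a point): fixed point: centre of the drive plate's top when the plate is up, 84 mm above the bench. The plate is a flat black disc 80 mm in diameter, z up, x and y as the grinder's
- plate (a joint): how far the sprung drive plate is pushed down, 0 (up) to 0.010 m (fully down, on its stop); the spring pushes back with about 4 N at first and 10 N at the bottom
- dial (a joint): angle of the speed dial, 0 when its pointer is on the zero mark; grows anticlockwise seen from above; turns stiffly from -0.6 to 2.0 rad, with no stop at zero
- dial_grip (a point): point on the dial's vertical axis where to grip it, 87 mm above the bench; turns with the dial: a black disc 48 mm in diameter with a bar grip along this frame's x, 46 mm long, 13 mm thick, top 96 mm above the bench. The bar's -x end is the pointer (white line). The zero mark is the long wide black tick on the white dial face, on the grinder's -x side; thin ticks are other speeds
- box: fixed white storage box, open on top, outside 160 mm (its x) by 280 mm (its y) by 102 mm high, walls and floor 5 mm. Origin: centre of its underside, z up. The lid is hinged on its +x long rim; the clamp stands at its -y end
- lid (a joint): angle of the grey hinged lid, 0 shut to 1.9 rad (leaning back past upright); its stiff hinge holds it where it is left
- lid_hinge (a point): middle of the lid's hinge line (which runs along the box's y), at the rim, 102 mm above the bench; turns with the lid: the lid is a plate 8 mm thick that runs 160 mm from here along this frame's -x and 140 mm to either side, its outer face at z = +8 mm
- lid_handle (a point): outer end of the black knob on the lid's outer face, 30 mm from the lid's free edge, in the middle of its width, 35 mm off the face
- clamp (a joint): angle of the swing clamp, a flat steel arm at the box's -y end: 0 straight up, negative leaning away from the box, 1.57 rad fully down, lying level across the lid (its stop); a stiff pivot holds it where it is left
- clamp_pivot (a point): pivot of the clamp, 20 mm outside the box's -y wall, 126 mm above the bench; the pivot axis runs along the box's x. Turns with the clamp: z runs along the arm, +y is the side that comes down on the lid
- clamp_end (a point): point on the clamp arm's centre line 90 mm from the pivot, near its free end (94 mm); the arm is 16 mm wide and 12 mm thick, with a black rubber grip 19 by 15 mm at its end
- syrup1: amber syrup bottle, 66 mm in diameter, 200 mm tall, not part of the job. Origin: centre of its underside
- syrup2: second amber syrup bottle, the same, not part of the job
- bowl: small steel bowl, 130 mm in diameter, 50 mm tall, not part of the job. Origin: centre of its underside
Not all that is in view belongs to the job. Leave any yellow look-alike of the cup90 alone. What is shaped like the cup66 but yellow is not meant.

How it is judged:
By the outcome, as a careful person would: the job done as asked, in the order asked, and still so for the second after the job is handed in, with the robot touching nothing.
Of cup90, cup78, cup66, cup54 only 2 to 3 are there at a start; the rules pass over those that are not, and their reading is None.
At some moment in a run one of cup90, cup78, cup66, cup54 may be knocked a few centimetres aside while the robot is not near it.
It also fails if it takes over 210 s, if anything falls off the work surface, if the arm or the gripper's body presses on something with over 40 N, if the wrist force passes 120 N, or if a joint passes its speed limit or range.

## Working session

There is one attempt and no reset: what is moved stays moved. The work goes in short steps, Python scripts to look and compute and a tool call to move; the robot and the scene stay as the last step left them, time stands still between calls to the robot, and variables do not carry over. Pictures are saved under pics/ and viewed, at most 18 in all, crops included, and the job is handed in when it is done.

Besides the shell and the picture viewer there is one more tool, called after ">>>" in YAML: its name, and indented under it one key for each argument. arm_command: Moves the arm, as the interface text tells. Its arguments: {"type":"object","properties":{"increments":{"type":"string"},"grip_force":{"type":"number"}},"required":["increments"]}

```bash
ls; mkdir -p pics
python3 - <<'E'
from plant import robot
import cv2,numpy as np
s=robot.read_state();print(s)
a=robot.read_camera("scene");b=robot.read_camera("top")
cv2.imwrite("pics/scene0.png",a);cv2.imwrite("pics/top0.png",b)
for n in("scene","top","wrist"):print(n,robot.camera_model(n))
E
```

```text
pics
{'t': 0.0, 'q': array([ 1.06359833e+00,  1.31176097e-01,  1.48927635e+00, -5.74790700e-06,
        1.52298757e+00, -8.53712900e-02]), 'dq': array([ 0.00148937,  0.00017521, -0.0001878 , -0.00100334,  0.00163761,
       -0.00183267]), 'joint_torque': array([ 3.14418918e-03, -5.59844720e+01, -4.91756380e+01,  7.69795803e-02,
        3.52169399e-02, -1.51400391e-04]), 'tool_pos': array([0.24536782, 0.54696279, 0.24258009]), 'orientation': array([-6.57589709e-01, -3.07145214e+00,  2.77755234e-03]), 'force': array([-0.84217704, -0.28984369, -0.03155339]), 'wrist_torque': array([0.04570979, 0.02933463, 0.03397087]), 'gripper_force': 0.0, 'opening': 0.09299699184100699}
scene {'fx': 348.633340996551, 'fy': 348.633340996551, 'cx': 253.82526130745646, 'cy': 195.56744314215868, 'D': array([-0.08769782,  0.        ,  0.        ,  0.        ,  0.        ]), 'eye': array([ 1.0244851 , -0.67919365,  0.97714828]), 'rotation': array([-2.2925043 , -0.77045973,  0.27867683])}
top {'fx': 387.37258331545934, 'fy': 387.37258331545934, 'cx': 255.94282942946734, 'cy': 189.677124990685, 'D': array([-0.10816759,  0.        ,  0.        ,  0.        ,  0.        ]), 'eye': array([ 0.48632951, -0.02688256,  1.3430766 ]), 'rotation': array([-2.2109833 ,  2.2019596 , -0.07619477])}
wrist {'fx': 339.7120769081012, 'fy': 339.7120769081012, 'cx': 254.08748840326072, 'cy': 192.2423984218862, 'D': array([-0.01650394,  0.        ,  0.        ,  0.        ,  0.        ]), 'eye': array([0.18004239, 0.57670748, 0.38495734]), 'rotation': array([2.44456188, 1.58258572, 0.20826425])}
```

View pics/scene0.png

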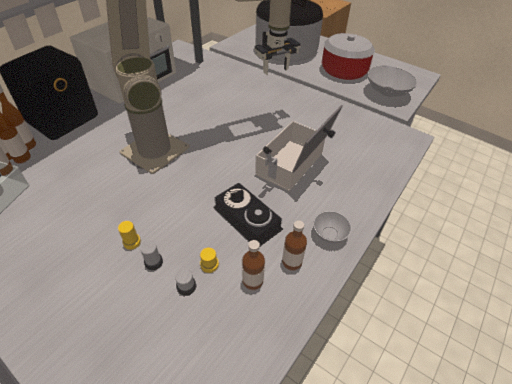

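View pics/top0.png

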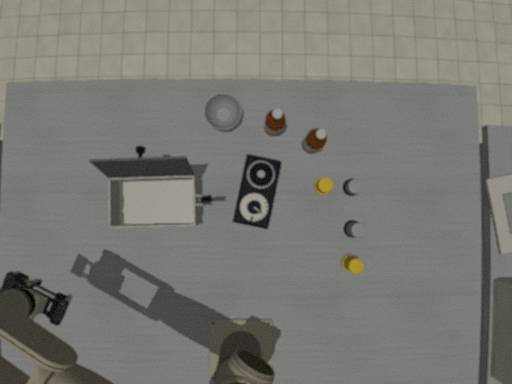

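Scene view: box with open lid at about (295,155), grinder (248,213), two steel cups at (151,255) and (186,281), yellow ones at (129,235) and (208,260). Top view: cups at (351,187) and (354,229), grinder (257,190), box (152,202). I'll enlarge the key parts and measure.

```bash
cat > h.py <<'E'
import cv2,numpy as np
from scipy.spatial.transform import Rotation as R
from plant import robot
def ray(m,px):
    K=np.array([[m['fx'],0,m['cx']],[0,m['fy'],m['cy']],[0,0,1]])
    u=cv2.undistortPoints(np.array(px,float).reshape(-1,1,2),K,m['D']).reshape(-1,2)
    d=np.c_[u,np.ones(len(u))]@R.from_rotvec(m['rotation']).as_matrix().T
    return m['eye'],d
def onz(m,px,z):
    e,d=ray(m,px); return e+d*((z-e[2])/d[:,2])[:,None]
def proj(m,P):
    K=np.array([[m['fx'],0,m['cx']],[0,m['fy'],m['cy']],[0,0,1]])
    Rm=R.from_rotvec(m['rotation']).as_matrix().T
    return cv2.projectPoints(np.array(P,float).reshape(-1,1,3),cv2.Rodrigues(Rm)[0],-Rm@m['eye'],K,m['D'])[0].reshape(-1,2)
def tri(m1,p1,m2,p2):
    e1,d1=ray(m1,[p1]);e2,d2=ray(m2,[p2]);d1=d1[0];d2=d2[0]
    s=np.linalg.lstsq(np.c_[d1,-d2],e2-e1,rcond=None)[0]
    a=e1+s[0]*d1;b=e2+s[1]*d2
    return (a+b)/2,np.linalg.norm(a-b)
def totool(d,s=None):
    s=s or robot.read_state()
    return R.from_rotvec(s['orientation']).as_matrix().T@np.array(d)*1000
E
python3 - <<'E'
import cv2,numpy as np
a=cv2.imread('pics/scene0.png');b=cv2.imread('pics/top0.png')
r=lambda i,x,y,w,h,W,H:cv2.resize(i[y:y+h,x:x+w],(W,H),interpolation=cv2.INTER_CUBIC)
t=np.hstack([r(a,110,210,120,90,400,300),r(b,220,145,100,75+15,400,360)[:300]])
u=np.hstack([r(b,300,165,80,60*2,200,300),r(b,80,140,160,100,600,300*1)])
cv2.imwrite('pics/c1.png',np.vstack([t,u]))
E
```

```text
(no output)
```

View pics/c1.png

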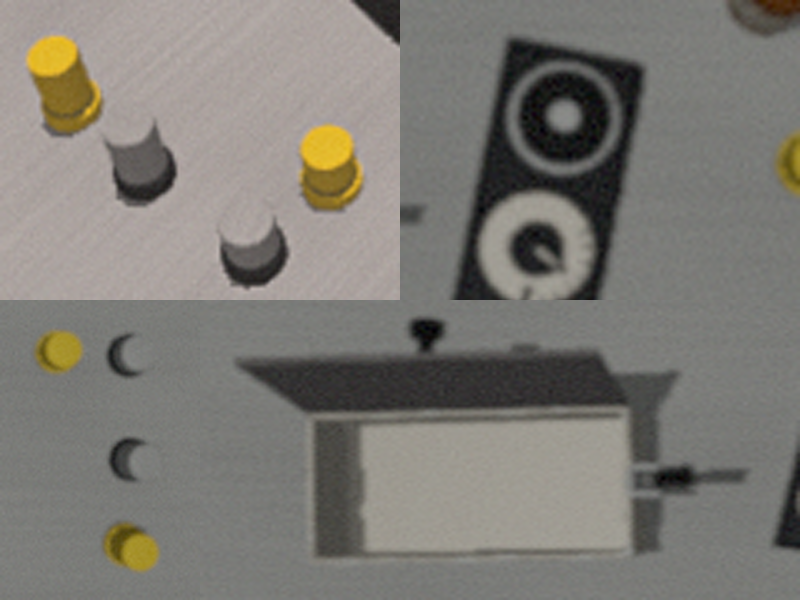

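The enlarged view shows the dial pointer at lower right, about +1 rad from the wide tick. The lid leans back and the clamp leans outward (to the right). Each steel cup stands about 90 mm from a yellow one. Next I'll get the positions numerically.

Run:
```python
from h import *
np.set_printoptions(precision=4,suppress=True)
T=robot.camera_model('top');S=robot.camera_model('scene')
a=cv2.imread('pics/scene0.png');b=cv2.imread('pics/top0.png')
g=cv2.cvtColor(b,cv2.COLOR_BGR2GRAY)
# grinder deck outline
m=np.zeros_like(g);m[145:235,225:290]=(g[145:235,225:290]<60)*255
m=cv2.morphologyEx(m,cv2.MORPH_CLOSE,np.ones((15,15)))
c=max(cv2.findContours(m,0,2)[0],key=cv2.contourArea)
r=cv2.boxPoints(cv2.minAreaRect(c));print('grinder',r.round(1).tolist());q=onz(T,r,.062);print(q[:,:2],q.mean(0), [np.linalg.norm(q[i]-q[i-1]) for i in range(4)])
print('plate',onz(T,[[260.75,174.25]],.072),'dial',onz(T,[[254.2,206.75]],.065))
# box rim corners from crop
bx=[[80+310/3.75,140+(418-300)/3],[80+628/3.75,140+(408-300)/3],[80+632/3.75,140+(552-300)/3],[80+315/3.75,140+(557-300)/3]]
q=onz(T,bx,.102);print('box',q[:,:2],q.mean(0),[np.linalg.norm(q[i]-q[i-1]) for i in range(4)])
# cups: dark crescents
for (x,y,w,h) in[(338,172,30,30),(338,214,30,30)]:
    mm=np.zeros_like(g);mm[y:y+h,x:x+w]=(g[y:y+h,x:x+w]<75)*255
    c=max(cv2.findContours(mm,0,2)[0],key=cv2.contourArea)
    (cx,cy),rr=cv2.minEnclosingCircle(c);print('cup',(cx,cy),rr,onz(T,[[cx,cy]],.014)[0])
# scene tops & dims
hsv=cv2.cvtColor(b,cv2.COLOR_BGR2HSV)
n,l,st,ce=cv2.connectedComponentsWithStats(cv2.inRange(hsv,(20,120,60),(35,255,255)))
print(st[1:,4],ce[1:])
print('scene tops',onz(S,[[149,247.5]],.09),onz(S,[[185,274.5]],.09))
for h in(.054,.066,.078,.09):print(h,onz(S,[[149,247.5],[185.,274.5]],h)[:,:2].tolist())
print('bottles',onz(T,[[277,113],[320,133]],.2),'bowl',onz(T,[[224,112]],.04))
```

```text
grinder [[232.8000030517578, 221.0], [246.60000610351562, 154.0], [280.8999938964844, 161.10000610351562], [267.1000061035156, 228.10000610351562]]
[[ 0.4451  0.0232]
 [ 0.6676 -0.0212]
 [ 0.6447 -0.1354]
 [ 0.4223 -0.0899]] [ 0.5449 -0.0558  0.062 ] [np.float64(0.11541431278770597), np.float64(0.22686414266514432), np.float64(0.11646500864538122), np.float64(0.22708464401501596)]
plate [[ 0.5995 -0.0681  0.072 ]] dial [[ 0.4925 -0.0471  0.065 ]]
box [[ 0.579   0.2484]
 [ 0.5909 -0.0245]
 [ 0.4371 -0.0286]
 [ 0.4303  0.2421]] [0.5093 0.1094 0.102 ] [np.float64(0.14877266679270787), np.float64(0.27315268450999547), np.float64(0.15386433833848756), np.float64(0.27075966897310944)]
cup (350.3571472167969, 187.07142639160156) 8.097086906433105 [ 0.5619 -0.3819  0.014 ]
cup (351.0, 228.09375) 8.15539264678955 [ 0.4197 -0.3834  0.014 ]
[233 291] [[322.9828 185.279 ]
 [351.8076 263.6357]]
scene tops [[ 0.4243 -0.3867  0.09  ]] [[ 0.5763 -0.3862  0.09  ]]
0.054 [[0.399941824027751, -0.37481953826249487], [0.5581157330929768, -0.3742646836019113]]
0.066 [[0.40806025907943133, -0.378776095887371], [0.5641780662738454, -0.37822845377980835]]
0.078 [[0.41617869413111175, -0.3827326535122471], [0.5702403994547137, -0.38219222395770536]]
0.09 [[0.4242971291827923, -0.3866892111371233], [0.5763027326355822, -0.3861559941356024]]
bottles [[ 0.7729 -0.1123  0.2   ]
 [ 0.7135 -0.2417  0.2   ]] bowl [[0.8151 0.0569 0.04  ]]
```

>>> arm_command:
  increments: "0 -30 -38 -10 0.14; 0 -60 -76 -20 0.28; 0 -90 -114 -30 0.42; 0 -120 -152 -40 0.56; 0 -150 -190 -50 0.70"
  grip_force: 40

```text
t: 0.6
tool_pos: [0.3045, 0.3108, 0.2935]
orientation: [-1.678, -2.656, 0.001]
force: [1.3, -0.2, 0.6]
opening: 0.0931
gripper_force: 0.0
```

>>> arm_command:
  increments: "0 -48 -9 0 0.1; 0 -96 -19 0 0.2; 0 -144 -28 0 0.3; 0 -192 -38 0 0.4; 0 -240 -47 0 0.449"

```text
t: 1.1
tool_pos: [0.3663, 0.0742, 0.2935]
orientation: [2.225, 2.217, 0.0]
force: [1.2, -0.3, -0.5]
opening: 0.0929
gripper_force: 0.0
```

>>> arm_command:
  increments: "0 -47 12 0 0; 0 -95 25 0 0; 0 -142 37 0 0; 0 -190 50 0 0; 0 -237 62 0 0"

```text
t: 1.6
tool_pos: [0.4284, -0.1632, 0.2934]
orientation: [-2.222, -2.221, -0.0]
force: [1.1, 0.5, -0.2]
opening: 0.093
gripper_force: 0.0
```

>>> arm_command:
  increments: "0 -47 12 0 0; 0 -95 25 0 0; 0 -142 37 0 0; 0 -190 50 0 0; 0 -237 62 0 0"

```text
t: 2.1
tool_pos: [0.4906, -0.4, 0.2929]
orientation: [-2.221, -2.221, -0.0]
force: [0.2, -0.4, 0.5]
opening: 0.093
gripper_force: 0.0
```

Run:
```python
from h import *
np.set_printoptions(precision=4,suppress=True)
s=robot.read_state();print(s['tool_pos'],s['orientation'],s['q'])
m=robot.camera_model('wrist');w=robot.read_camera('wrist')
cv2.imwrite('pics/w1.png',w);np.save('w1.npy',m,allow_pickle=True)
for n in('cupA',[.4197,-.3834]),('cupB',[.5619,-.3819]):
  for z in(0,.066,.078):print(n[0],z,proj(m,[n[1]+[z]]))
```

```text
[ 0.4906 -0.4     0.2929] [-2.2213 -2.2206 -0.0002] [-0.7651  0.2056  1.3156  0.0001  1.6211 -0.7648]
cupA 0 [[198.5862 145.6935]]
cupA 0.066 [[188.9969 153.4282]]
cupA 0.078 [[186.8886 155.1292]]
cupB 0 [[309.6968 144.4895]]
cupB 0.066 [[319.1974 152.0282]]
cupB 0.078 [[321.2867 153.6866]]
```

View pics/w1.png

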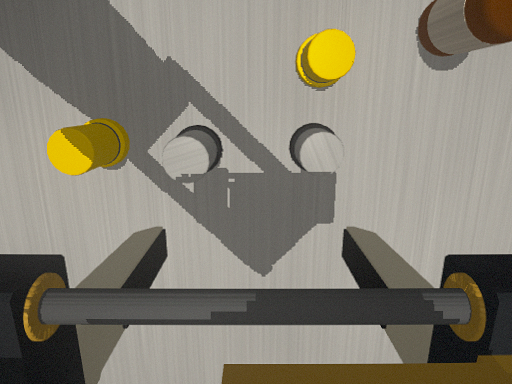

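The wrist view shows cup A at about (187,152), with a top disc about 47 px wide, and cup B at about (320,153), about 44 px wide. Both are where I expected them. Next I'll pin down heights and positions with circle fits.

Run:
```python
from h import *
np.set_printoptions(precision=4,suppress=True)
m=np.load('w1.npy',allow_pickle=True).item();w=cv2.imread('pics/w1.png')
print(m['eye'])
g=cv2.cvtColor(w,cv2.COLOR_BGR2GRAY);print(g[150,155:225:3],g[150,285:350:3])
up=cv2.resize(g,None,fx=4,fy=4,interpolation=cv2.INTER_CUBIC)
for n,x,y in('A',150,110),('B',280,110):
    c=up[y*4:(y+75)*4,x*4:(x+80)*4]
    h=cv2.HoughCircles(cv2.GaussianBlur(c,(7,7),0),cv2.HOUGH_GRADIENT,1,12,param1=60,param2=12,minRadius=80,maxRadius=112)
    for cx,cy,r in(h[0][:5] if h is not None else []):
        p=[x+cx/4,y+cy/4];print(n,p,r/4)
    d=(c<62).astype(np.uint8)*255
    k=max(cv2.findContours(d,0,2)[0],key=cv2.contourArea);(cx,cy),r=cv2.minEnclosingCircle(k)
    print('cap',x+cx/4,y+cy/4,r/4,onz(m,[[x+cx/4,y+cy/4]],.014)[0])
for n,xy in('A',[.4197,-.3834]),('B',[.5619,-.3819]):
  for z in(.054,.066,.078,.09):
    c=proj(m,[xy+[z]])[0];r=proj(m,[[xy[0]+.025,xy[1],z]])[0]-c;print(n,z,c,r[0])
```

```text
[ 0.4912 -0.3278  0.4352]
[167 165 172 165 167 173 174 173 178 177 176 177 177 175 172 174 174 133
  89  91  84  50  40 173] [171 167  51  70  89 134 178 176 178 182 173 179 174 177 178 167 174 172
 171 168 174 170]
A [np.float32(197.375), np.float32(149.625)] 24.75
A [np.float32(184.125), np.float32(161.125)] 24.725
A [np.float32(194.125), np.float32(153.125)] 23.425
A [np.float32(187.125), np.float32(158.125)] 25.1
A [np.float32(184.375), np.float32(156.875)] 20.625
cap 197.89395904541016 149.2133674621582 24.368764877319336 [ 0.421 -0.386  0.014]
B [np.float32(313.625), np.float32(147.375)] 24.4
B [np.float32(316.375), np.float32(149.875)] 22.05
B [np.float32(323.125), np.float32(154.875)] 23.125
B [np.float32(318.875), np.float32(151.625)] 25.025
B [np.float32(312.625), np.float32(150.625)] 27.85
cap 313.96489334106445 147.45505142211914 24.45117950439453 [ 0.5651 -0.3838  0.014 ]
A 0.054 [190.9777 151.8302] 22.16516424091361
A 0.066 [188.9969 153.4282] 22.855986745083698
A 0.078 [186.8886 155.1292] 23.591176556038704
A 0.09 [184.6401 156.9436] 24.37514108069979
B 0.054 [317.2346 150.4704] 22.178379867920455
B 0.066 [319.1974 152.0282] 22.869186238484076
B 0.078 [321.2867 153.6866] 23.604270929973893
B 0.09 [323.5152 155.4556] 24.38801695909109
```

>>> arm_command:
  increments: "0 8 -35 30 0; 0 15 -70 60 0; 0 15 -70 105 0; 0 15 -70 150 0; 0 15 -70 190 0"

```text
t: 2.65
tool_pos: [0.4196, -0.3822, 0.1013]
orientation: [-2.221, -2.22, -0.0]
force: [0.2, 0.2, 0.8]
opening: 0.0931
gripper_force: 0.0
```

>>> arm_command:
  increments: "0 0 0 30 0; 0 0 0 55 0; 1 0 0 55 0; 1 0 0 55 0; 1 0 0 55 0"

```text
t: 3.15
tool_pos: [0.4215, -0.3839, 0.0506]
orientation: [2.219, 2.22, -0.0]
force: [0.9, 0.2, 0.2]
opening: 0.0736
gripper_force: 0.0
```

>>> arm_command:
  increments: "1 0 0 0 0; 1 0 0 0 0; 1 0 0 0 0; 1 0 0 0 0"

```text
t: 3.55
tool_pos: [0.4209, -0.3835, 0.0496]
orientation: [2.22, 2.221, -0.0]
force: [-1.2, 1.0, 6.3]
opening: 0.0494
gripper_force: 40.0
```

>>> arm_command:
  increments: "1 0 0 -30 0; 1 0 0 -70 0; 1 0 0 -110 0; 1 20 10 -140 0; 1 60 33 -140 0"

```text
t: 4.05
tool_pos: [0.4549, -0.3263, 0.1945]
orientation: [2.219, 2.21, -0.0]
force: [1.7, 0.9, -1.7]
opening: 0.0495
gripper_force: 40.0
```

Run:
```python
from h import *
np.set_printoptions(precision=4,suppress=True)
T=robot.camera_model('top')
f=lambda X,Y:[80+(X-200)/3.75,140+(Y-300)/3]
bx=[f(310,418),f(628,408),f(632,552),f(315,557)]
q=onz(T,bx,.102);print('box',q[:,:2],q.mean(0),[np.linalg.norm(q[i]-q[i-1]) for i in range(4)])
print('clampend',onz(T,[f(690,478)],.18), 'lid edge',onz(T,[f(235,360),f(600,352)],.25))
s=robot.read_state();print(s['tool_pos'],s['opening'],s['force'])
w=robot.read_camera('wrist');cv2.imwrite('pics/w2.png',w)
```

```text
box [[0.5784 0.4233]
 [0.5901 0.1469]
 [0.4363 0.1419]
 [0.4288 0.416 ]] [0.5084 0.282  0.102 ] [np.float64(0.1498268493679547), np.float64(0.27665810937109975), np.float64(0.1538667349553032), np.float64(0.27424226510404276)]
clampend [[0.5136 0.0855 0.18  ]] lid edge [[0.623  0.4302 0.25  ]
 [0.6308 0.1482 0.25  ]]
[ 0.4549 -0.3263  0.1945] 0.049548785215784576 [ 1.7066  0.8635 -1.7195]
```

View pics/w2.png

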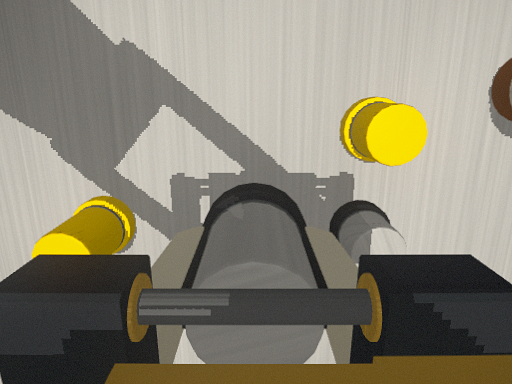

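>>> arm_command:
  increments: "1 35 29 0 0; 1 70 58 0 0; 1 105 87 0 0; 1 140 116 0 0; 1 173 145 0 0"

```text
t: 4.6
tool_pos: [0.599, -0.148, 0.1877]
orientation: [-2.22, -2.221, 0.001]
force: [0.4, 0.4, -1.4]
opening: 0.0498
gripper_force: 40.0
```

>>> arm_command:
  increments: "1 0 0 0 0"

```text
t: 4.7
tool_pos: [0.6007, -0.145, 0.1875]
orientation: [-2.215, -2.226, -0.002]
force: [-1.8, -0.4, -2.5]
opening: 0.0496
gripper_force: 40.0
```

Run:
```python
from h import *
np.set_printoptions(precision=4,suppress=True)
s=robot.read_state();t=s['tool_pos'];print(t,s['opening'],s['force'])
m=robot.camera_model('wrist');w=robot.read_camera('wrist');cv2.imwrite('pics/w3.png',w);np.save('w3.npy',m,allow_pickle=True)
for o in(-.004,0,.004):print(o,proj(m,[[t[0],t[1]+.03+o,t[2]-.0316],[t[0],t[1]+.03+o,t[2]-.0496]]).tolist())
print(proj(m,[[.5985,-.0672,.084],[.5985,-.0672,.072],[.491,-.045,.07]]))
```

```text
[ 0.6007 -0.145   0.1875] 0.049553184598131565 [-1.8413 -0.4182 -2.509 ]
-0.004 [[253.36769468625522, 190.95347721048878], [253.45241513285546, 183.0489458696663]]
0 [[253.40113025954824, 183.61081636560812], [253.48334396168198, 176.31527576767976]]
0.004 [[253.4349644711482, 176.18311275974776], [253.51460670998148, 169.51084986437274]]
[[250.8705  92.5828]
 [251.0323  92.9924]
 [102.2083  60.6933]]
```

View pics/w3.png

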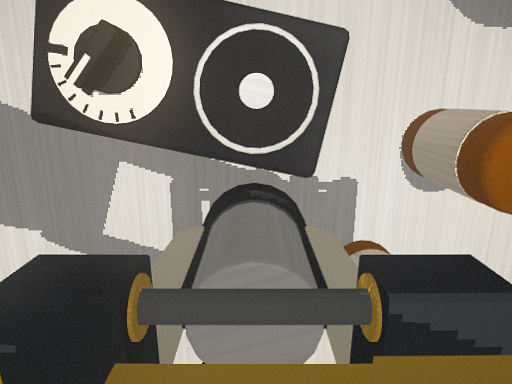

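The wrist view shows the plate ring centred at about (257,89), the cup cap's front edge at row 183 (cup about 3 mm towards -y of the TCP), and the dial with its wide tick at (57,48). The arm was still settling, so I'll refine the numbers.

```bash
cat >> h.py <<'E'
def blob(w,box,lo,hi,amin=100):
    x,y,a,b=box;k=np.zeros(w.shape[:2],np.uint8);k[y:b,x:a]=cv2.inRange(cv2.cvtColor(w,cv2.COLOR_BGR2GRAY),lo,hi)[y:b,x:a]
    n,l,st,ce=cv2.connectedComponentsWithStats(k)
    return [(ce[i],st[i]) for i in range(1,n) if st[i,4]>amin]
E
python3 - <<'E'
from h import *
np.set_printoptions(precision=4,suppress=True)
for k in range(2):
    s=robot.read_state();t=s['tool_pos'];print(t,s['orientation'],s['force'])
    m=robot.camera_model('wrist');w=robot.read_camera('wrist')
    for c,st in blob(w,(190,20,325,160),150,255,200):print(c,st,onz(m,[c],.084)[0],onz(m,[c],.072)[0], onz(m,[[st[0]+st[2]/2-.5,st[1]+st[3]/2-.5]],.072)[0])
    d=cv2.cvtColor(w,cv2.COLOR_BGR2GRAY)[165:215,258];print(d)
E
```

```text
[ 0.5993 -0.1472  0.1874] [-2.2155 -2.2249  0.0006] [ 0.1873 -0.2667 -1.0728]
[257.2131  84.1263] [ 196   20  125  131 2145] [ 0.6014 -0.0639  0.084 ] [ 0.6015 -0.0633  0.072 ] [ 0.6021 -0.0639  0.072 ]
[258.0388  86.6521] [ 241   69   35   36 1006] [ 0.602  -0.0655  0.084 ] [ 0.6021 -0.0651  0.072 ] [ 0.6021 -0.065   0.072 ]
[191 222 202 122 123 127 129 132 131 130 129 127 131 130 130 130 132 120
  84  35  39  39  41  46  41  46  60  63  60  49  43  41  35  39  46  67
  68  76 110 118 113 113 114 115 113 113 111 113 115 115]
[ 0.5984 -0.1487  0.1874] [-2.2174 -2.2231  0.0017] [-0.0779  0.1216 -2.1957]
[258.1486  83.719 ] [ 197   20  126  129 2100] [ 0.6013 -0.0652  0.084 ] [ 0.6014 -0.0646  0.072 ] [ 0.6024 -0.0648  0.072 ]
[259.2404  84.3511] [ 242   67   36   36 1011] [ 0.602  -0.0656  0.084 ] [ 0.6022 -0.065   0.072 ] [ 0.6024 -0.0651  0.072 ]
[219 222 207 125 129 130 131 133 132 131 129 134 131 132 132 129 133 129
  84  35  34  42  35  46  41  47  61  48  50  48  38  44  40  40  47  67
  65  81 109 117 114 116 114 119 112 117 115 115 116 117]
```

>>> arm_command:
  increments: "1 43 1 0 0; 1 86 2 0 0; 1 86 2 20 0; 1 86 2 35 0; 1 86 2 45 0"

```text
t: 5.35
tool_pos: [0.5991, -0.0652, 0.1415]
orientation: [-2.222, -2.219, 0.003]
force: [0.3, 0.5, -2.5]
opening: 0.0494
gripper_force: 40.0
```

>>> arm_command:
  increments: "1 0 0 5 0; 1 0 0 9 0; 1 0 0 13 0; 1 0 0 17 0; 1 0 0 21 0"
  grip_force: 50

```text
t: 5.85
tool_pos: [0.6011, -0.0647, 0.1237]
orientation: [2.22, 2.22, 0.001]
force: [-3.1, -2.6, 7.9]
opening: 0.0497
gripper_force: 50.0
```

>>> arm_command:
  increments: "1 0 0 0 0; 1 0 0 0 0"

```text
t: 6.05
tool_pos: [0.6013, -0.0646, 0.1241]
orientation: [2.22, 2.22, 0.001]
force: [-2.9, -2.9, 6.3]
opening: 0.0496
gripper_force: 50.0
```

>>> arm_command:
  increments: "1 0 0 3 0; 1 0 0 6 0; 1 0 0 6 0; 1 0 0 6 0; 1 0 0 6 0"

```text
t: 6.55
tool_pos: [0.6016, -0.0646, 0.1233]
orientation: [2.219, 2.219, 0.002]
force: [-22.1, 0.4, 42.4]
opening: 0.0495
gripper_force: 50.0
```

>>> arm_command:
  increments: "1 0 0 -3 0; 1 0 0 -3 0; 1 0 0 -3 0; 1 0 0 -3 0; 1 0 0 -3 0"

```text
t: 7.05
tool_pos: [0.6019, -0.0645, 0.1235]
orientation: [2.219, 2.219, 0.003]
force: [-9.2, -0.5, 20.6]
opening: 0.0496
gripper_force: 50.0
```

>>> arm_command:
  increments: "1 0 0 0 0; 1 0 0 0 0; 1 0 0 0 0; 1 0 0 0 0; 1 0 0 0 0"

```text
t: 7.55
tool_pos: [0.6019, -0.0645, 0.1235]
orientation: [2.219, 2.219, 0.003]
force: [-9.1, -0.5, 20.0]
opening: 0.0498
gripper_force: 50.0
```

>>> arm_command:
  increments: "1 0 0 0 0; 1 0 0 0 0; 1 0 0 0 0"

```text
t: 7.85
tool_pos: [0.6019, -0.0646, 0.1235]
orientation: [2.219, 2.219, 0.002]
force: [-8.5, 0.1, 20.4]
opening: 0.0496
gripper_force: 50.0
```

>>> arm_command:
  increments: "1 0 0 -20 0; 1 0 0 -60 0; 1 0 0 -110 -0.14; 1 0 0 -160 -0.28; 1 0 0 -200 -0.42"

```text
t: 8.35
tool_pos: [0.6011, -0.0639, 0.3231]
orientation: [1.7, 2.638, 0.002]
force: [0.9, -0.5, -1.3]
opening: 0.0494
gripper_force: 50.0
```

>>> arm_command:
  increments: "1 46 9 0 -0.14; 1 92 18 0 -0.28; 1 138 27 0 -0.42; 1 184 36 0 -0.56; 1 230 46 0 -0.70"

```text
t: 8.85
tool_pos: [0.5482, 0.1667, 0.3197]
orientation: [0.693, 3.063, 0.001]
force: [1.3, -0.4, -1.9]
opening: 0.0494
gripper_force: 50.0
```

>>> arm_command:
  increments: "1 30 37 0 -0.12; 1 60 75 0 -0.24; 1 89 112 0 -0.36; 1 118 149 0 -0.48; 1 118 149 0 -0.48"

```text
t: 9.35
tool_pos: [0.5051, 0.356, 0.319]
orientation: [0.062, -3.14, -0.004]
force: [-0.6, -0.9, -2.5]
opening: 0.0494
gripper_force: 50.0
```

Run:
```python
from h import *
np.set_printoptions(precision=4,suppress=True)
s=robot.read_state();t=s['tool_pos'];print(t,s['orientation'],s['opening'],s['force'],s['q'])
m=robot.camera_model('wrist');w=robot.read_camera('wrist');cv2.imwrite('pics/w4.png',w);np.save('w4.npy',m,allow_pickle=True)
a=robot.read_camera('scene');b=robot.read_camera('top');cv2.imwrite('pics/s4.png',a);cv2.imwrite('pics/t4.png',b)
r=lambda i,x,y,ww,h,W,H:cv2.resize(i[y:y+h,x:x+ww],(W,H),interpolation=cv2.INTER_CUBIC)
cv2.imwrite('pics/c4.png',np.hstack([r(w,0,0,512,384,480,360),r(a,240,90,120,120*3//2-30,320,360)]))
```

```text
[0.5051 0.356  0.319 ] [ 0.0619 -3.1399 -0.0036] 0.04943035322494909 [-0.556  -0.8795 -2.5464] [ 0.5296  0.1604  1.3194  0.0025  1.6616 -1.0804]
```

View pics/c4.png

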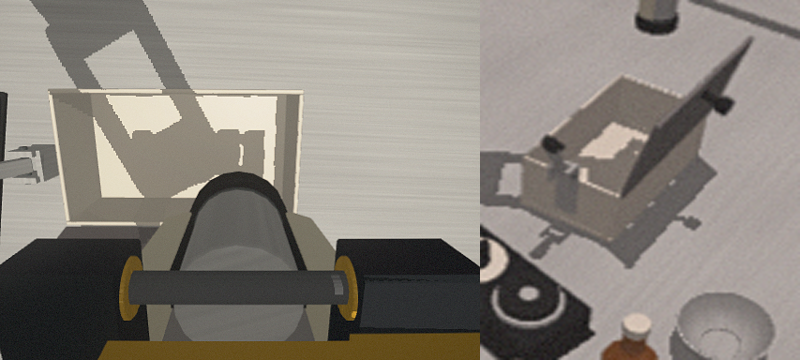

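The wrist view shows the box rim corners at roughly (53,97), (322,97) and (71,238) in full-size pixels, with the clamp pivot off its left end. The scene crop shows the box empty and the lid leaning back.

Run:
```python
from h import *
np.set_printoptions(precision=4,suppress=True)
m=np.load('w4.npy',allow_pickle=True).item();w=cv2.imread('pics/w4.png');T=robot.camera_model('top')
print(m['eye'],onz(m,[[53,97],[322,97],[71,238]],.102)[:,:2])
b=cv2.imread('pics/t4.png')
for th,z in((0,.102),):
  for c,y in((.508,.282),(.512,.282),(.505,.285)):
    ax=np.array([np.cos(.034),np.sin(.034)]);ay=np.array([-ax[1],ax[0]])
    P=[np.r_[np.array([c,y])+i*.08*ax+j*.14*ay,z] for i,j in((-1,-1),(-1,1),(1,-1),(1,1))]
    print(c,y,proj(m,P).tolist(),proj(T,P).tolist())
g=cv2.cvtColor(w,cv2.COLOR_BGR2GRAY)
print(g[85:110,200],g[85:110,100]);print(g[150,50:80],g[150,300:330]);print(g[228:250,90])
```

```text
[0.4335 0.3527 0.4613] [[0.4372 0.1478]
 [0.4268 0.4228]
 [0.5922 0.1509]]
0.508 0.282 [[44.27246892391773, 92.26140235962258], [318.7787208939984, 93.22775210748053], [65.71018444544319, 238.2012177584134], [311.13819742685797, 239.36261457147856]] [[195.9779710292381, 225.11269703256525], [109.68188460633866, 227.3581397269075], [194.797119546801, 175.20009375042937], [108.97111747396869, 177.86126599282446]]
0.512 0.282 [[44.72008515397627, 96.3187102266551], [318.43817632211613, 97.29316297292777], [66.08363015442407, 241.4490811224647], [310.8452827991338, 242.6124920076947]] [[195.9880760696214, 223.8591382922803], [109.6984827767165, 226.11556615270013], [194.81280682829464, 173.95955259189972], [109.00130187266873, 176.63069774966104]]
0.505 0.285 [[46.864485646207726, 89.305770674858], [321.9748259651059, 90.29045990585405], [68.05332069916835, 235.8535223816601], [313.98634643410537, 237.00515066752087]] [[195.03378363702555, 226.0474309335005], [108.76252486824052, 228.2797179231141], [193.85402195631215, 176.1270211437806], [108.04661349787301, 178.78198912177552]]
[187 190 194 192 138 142 116 114 122 112 138 141 136 134 128 132 141 142
 141 144 141 140 140 138 139] [115 110 111 117 110 116 113 110 112 111 196 220 221 211 133 130 135 136
 137 135 134 133 135 138 134]
[179 180 181 179 180 181 182 178 190 221 225 204 163 116 120 122 124 121
 122 123 120 125 123 125 123 125 122 122 125 123] [140 139 138 128 116 113 111 119 115 118 117 115 116 112 115 113 120 177
 222 225 213 187 183 184 183 187 183 184 187 184]
[115 115 117 117 115 118 118 111 162 214 222 197 133  96  82  82  81  80
  83  80  79  81]
```

>>> arm_command:
  increments: "1 0 0 50 0; 1 0 0 100 0; 1 0 0 150 0; 1 0 0 200 0; 1 0 0 240 0"

```text
t: 10.0
tool_pos: [0.5071, 0.3479, 0.0766]
orientation: [0.041, -3.14, 0.002]
force: [0.6, -0.4, -2.3]
opening: 0.0499
gripper_force: 50.0
```

>>> arm_command:
  increments: "1 0 0 10 0; 1 0 0 17 0; 1 0 0 22 0; 1 0 0 24 0; 1 0 0 24 0"

```text
t: 10.5
tool_pos: [0.5087, 0.351, 0.0576]
orientation: [-0.046, 3.139, 0.002]
force: [-0.2, 0.5, -1.9]
opening: 0.0494
gripper_force: 50.0
```

>>> arm_command:
  increments: "1 0 0 1 0; 1 0 0 2 0; 1 0 0 3 0; 1 0 0 4 0"

```text
t: 10.9
tool_pos: [0.5082, 0.3509, 0.0546]
orientation: [-0.046, 3.14, 0.001]
force: [-10.2, -6.1, 24.0]
opening: 0.0493
gripper_force: 50.0
```

>>> arm_command:
  increments: "1 0 0 -2 0; 0.6 0 0 -2 0; 0.3 0 0 -2 0; 0.3 0 0 -2 0; 0.3 0 0 -2 0"

```text
t: 11.4
tool_pos: [0.5073, 0.3503, 0.0533]
orientation: [0.046, -3.141, 0.0]
force: [-0.7, 0.1, 0.1]
opening: 0.0641
gripper_force: 0.0
```

>>> arm_command:
  increments: "0.3 0 0 0 0; 0.3 0 0 -30 0; 0.3 0 0 -80 0; 0.3 0 0 -130 0; 0.3 0 0 -180 0"

```text
t: 11.9
tool_pos: [0.507, 0.3501, 0.2352]
orientation: [0.046, -3.141, 0.001]
force: [1.9, 1.5, 1.0]
opening: 0.0648
gripper_force: 0.0
```

>>> arm_command:
  increments: "0.3 0 0 -40 0; 0.3 0 0 -85 0; 0.3 30 0 -85 0; 0.3 60 0 -85 0; 0.3 60 0 -85 0"

```text
t: 12.4
tool_pos: [0.4451, 0.349, 0.3192]
orientation: [0.048, -3.141, -0.001]
force: [-0.2, 0.3, 0.1]
opening: 0.0652
gripper_force: 0.0
```

Run:
```python
from h import *
np.set_printoptions(precision=4,suppress=True)
s=robot.read_state();t=s['tool_pos'];print(t,s['orientation'],s['opening'],s['force'],s['q'])
m=robot.camera_model('wrist');w=robot.read_camera('wrist')
b=robot.read_camera('top');cv2.imwrite('pics/t5.png',b);cv2.imwrite('pics/w5.png',w);np.save('w5.npy',m,allow_pickle=True)
T=robot.camera_model('top');g=cv2.cvtColor(b,cv2.COLOR_BGR2GRAY)
mm=np.zeros_like(g);mm[165:250,325:400]=(g[165:250,325:400]<75)*255
for c in cv2.findContours(mm,0,2)[0]:
    if cv2.contourArea(c)>20:
        (x,y),r=cv2.minEnclosingCircle(c);print('dark',x,y,r,onz(T,[[x,y]],.014)[0])
r=lambda i,x,y,ww,h,W,H:cv2.resize(i[y:y+h,x:x+ww],(W,H),interpolation=cv2.INTER_CUBIC)
cv2.imwrite('pics/c5.png',np.hstack([r(w,0,0,512,384,480,360),r(b,300,160,90,101,320,360)]))
```

```text
[0.4451 0.349  0.3192] [ 0.0485 -3.1409 -0.001 ] 0.0652426148926917 [-0.1687  0.3498  0.0829] [ 0.5738  0.018   1.4697  0.0007  1.6538 -1.0278]
dark 350.125 187.0 8.001076698303223 [ 0.5622 -0.3811  0.014 ]
```

View pics/c5.png

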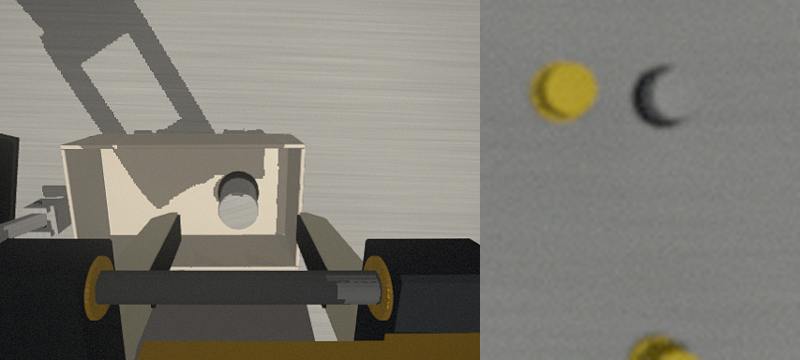

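Cup A stands upright in the box, at (238,205) in the wrist view. Cup B hasn't moved, at (350,187) in the top view. Now to fetch cup B.

>>> arm_command:
  increments: "0.2 -6 -49 0 0.14; 0.1 -13 -98 0 0.28; 0 -19 -147 0 0.42; 0 -26 -196 0 0.56; 0 -32 -245 0 0.70"

```text
t: 13.0
tool_pos: [0.4874, 0.1023, 0.3184]
orientation: [1.043, 2.963, -0.0]
force: [1.1, 0.4, 0.0]
opening: 0.0927
gripper_force: 0.0
```

>>> arm_command:
  increments: "0 -36 -33 0 0.14; 0 -73 -67 0 0.28; 0 -110 -100 0 0.42; 0 -146 -133 0 0.56; 0 -183 -167 0 0.70"

```text
t: 13.5
tool_pos: [0.5265, -0.1426, 0.3183]
orientation: [-1.996, -2.426, 0.0]
force: [1.5, 0.8, 0.1]
opening: 0.0929
gripper_force: 0.0
```

>>> arm_command:
  increments: "0 -49 -2 0 0.1; 0 -99 -4 0 0.202; 0 -149 -6 0 0.202; 0 -198 -8 0 0.202; 0 -247 -10 0 0.202"

```text
t: 14.0
tool_pos: [0.5654, -0.387, 0.3177]
orientation: [-2.224, -2.218, 0.0]
force: [0.0, -0.8, 0.1]
opening: 0.0931
gripper_force: 0.0
```

>>> arm_command:
  increments: "0 0 0 0 0; 0 0 0 0 0"

```text
t: 14.2
tool_pos: [0.5649, -0.3857, 0.3162]
orientation: [-2.225, -2.214, 0.001]
force: [0.3, 0.0, 0.3]
opening: 0.093
gripper_force: 0.0
```

Run:
```python
from h import *
np.set_printoptions(precision=4,suppress=True)
for k in range(2):
    s=robot.read_state();t=s['tool_pos'];print(t,s['orientation'],s['q'][[0,5]])
    m=robot.camera_model('wrist');w=robot.read_camera('wrist')
print('pred',proj(m,[[.565,-.384,0],[.565,-.384,.066],[.565,-.384,.018]]))
cv2.imwrite('pics/w6.png',w);np.save('w6.npy',m,allow_pickle=True)
```

```text
[ 0.5649 -0.3857  0.3162] [-2.2245 -2.214   0.0005] [-0.674  -0.6693]
[ 0.5653 -0.3844  0.3174] [-2.2237 -2.2168 -0.0001] [-0.6723 -0.6692]
pred [[253.8787 155.3177]
 [253.7541 164.0214]
 [253.8482 157.4441]]
```

View pics/w6.png

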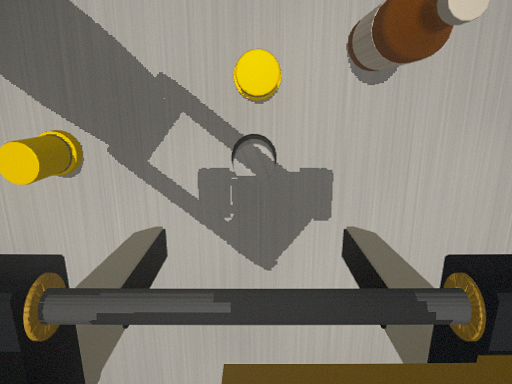

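Wrist view: cup B's cap arc has its top at row 134 and columns 231–276, so the cup is centred right at the predicted spot. I'll descend and grasp.

>>> arm_command:
  increments: "0 -1 0 50 0; 0 -1 0 100 0; 0 -1 0 150 0; 0 -1 0 195 0; 0 -1 0 230 0"

```text
t: 14.8
tool_pos: [0.565, -0.3825, 0.0865]
orientation: [-2.22, -2.221, 0.0]
force: [-1.0, 0.6, -0.4]
opening: 0.0929
gripper_force: 0.0
```

>>> arm_command:
  increments: "0 0 0 20 0; 0 0 0 37 0; 0 0 0 37 0; 1 0 0 37 0; 1 0 0 37 0"

```text
t: 15.3
tool_pos: [0.5668, -0.3855, 0.0542]
orientation: [2.221, 2.217, 0.001]
force: [-0.2, 0.4, 0.1]
opening: 0.0814
gripper_force: 0.0
```

>>> arm_command:
  increments: "1 0 0 0 0; 1 0 0 0 0; 1 0 0 0 0; 1 0 0 0 0; 1 0 0 0 0"

```text
t: 15.8
tool_pos: [0.5654, -0.3849, 0.0519]
orientation: [2.224, 2.219, -0.0]
force: [-1.2, 0.2, 2.2]
opening: 0.0494
gripper_force: 50.0
```

>>> arm_command:
  increments: "1 0 0 -30 0; 1 0 0 -80 0; 1 0 0 -130 0; 1 0 0 -160 0; 1 40 0 -160 0"

```text
t: 16.3
tool_pos: [0.5672, -0.3501, 0.2188]
orientation: [2.22, 2.206, 0.001]
force: [1.4, 0.8, -2.3]
opening: 0.0497
gripper_force: 50.0
```

>>> arm_command:
  increments: "1 49 5 0 0; 1 98 10 0 0; 1 147 20 0 0; 1 195 35 22 0; 1 195 35 22 0"

```text
t: 16.8
tool_pos: [0.6004, -0.1439, 0.1867]
orientation: [-2.215, -2.221, 0.0]
force: [-0.9, -0.2, -3.0]
opening: 0.0493
gripper_force: 50.0
```

>>> arm_command:
  increments: "1 0 0 0 0; 1 0 0 0 0"

```text
t: 17.0
tool_pos: [0.6006, -0.1506, 0.1895]
orientation: [-2.224, -2.219, 0.001]
force: [0.4, -0.9, -2.2]
opening: 0.0495
gripper_force: 50.0
```

Run:
```python
from h import *
np.set_printoptions(precision=4,suppress=True)
for k in range(2):
    s=robot.read_state();t=s['tool_pos'];print(t,s['orientation'],s['force'])
    m=robot.camera_model('wrist');w=robot.read_camera('wrist')
    for c,st in blob(w,(180,5,335,160),150,255,200):print(c,st,onz(m,[c],.084)[0],onz(m,[[st[0]+st[2]/2-.5,st[1]+st[3]/2-.5]],.072)[0])
    g=cv2.cvtColor(w,cv2.COLOR_BGR2GRAY)[160:215,258];print(g)
    for o in(-.004,0,.004):print(o,proj(m,[[t[0],t[1]+.03+o,t[2]-.0339],[t[0],t[1]+.03+o,t[2]-.0519]])[:,1])
cv2.imwrite('pics/w7.png',w);np.save('w7.npy',m,allow_pickle=True)
```

```text
[ 0.6006 -0.1506  0.1895] [-2.2237 -2.2191  0.001 ] [ 0.4144 -0.8975 -2.2316]
[316.5335   8.564 ] [283   5  52  12 328] [ 0.6427 -0.0195  0.084 ] [ 0.6392 -0.0179  0.072 ]
[255.2053  79.8555] [ 193   15  125  131 2104] [ 0.602  -0.0645  0.084 ] [ 0.6019 -0.0639  0.072 ]
[255.1359  81.4306] [ 238   64   35   36 1001] [ 0.602  -0.0656  0.084 ] [ 0.6019 -0.065   0.072 ]
[328.0505 134.2265] [316  86  19  74 733] [ 0.6546 -0.102   0.084 ] [ 0.6545 -0.0945  0.072 ]
[213.9461 153.8552] [180 145  72  15 297] [ 0.5717 -0.1162  0.084 ] [ 0.5715 -0.1166  0.072 ]
[119 220 209 194 118 123 121 125 122 124 124 122 121 125 125 121  55  39
  42  37  41  39  45  54  56  56  53  55  52  48  50  46  70  95 111 120
 123 120 106 106 108 108 107 110 108 107 110 110 109 106 108 111 110 112
 110]
-0.004 [189.7294 181.9335]
0 [182.471  175.2699]
0.004 [175.1286 168.5363]
[ 0.6008 -0.1512  0.1899] [ 2.2246  2.2175 -0.0004] [ 0.1565 -0.2504 -1.5907]
[317.5361   8.3196] [286   5  49  11 291] [ 0.6438 -0.0199  0.084 ] [ 0.6406 -0.0181  0.072 ]
[254.5594  78.9882] [ 193   14  125  131 2122] [ 0.6019 -0.0645  0.084 ] [ 0.6022 -0.0638  0.072 ]
[254.8533  80.5449] [ 238   63   35   36 1002] [ 0.6021 -0.0655  0.084 ] [ 0.6022 -0.0649  0.072 ]
[327.9103 133.1795] [315  83  20  77 780] [ 0.6548 -0.102   0.084 ] [ 0.6544 -0.094   0.072 ]
[216.0727 153.7667] [180 145  76  15 330] [ 0.5735 -0.1167  0.084 ] [ 0.5732 -0.1172  0.072 ]
[201 211 210 212 193 122 120 127 121 127 125 122 123 123 125 114  59  39
  36  31  37  37  42  53  55  59  54  53  54  49  35  43  71 103 110 121
 109 109 106 108 107 107 112 110 106 111 111 111 110 109 109 111 109 110
 112]
-0.004 [189.7478 181.9463]
0 [182.4902 175.2834]
0.004 [175.1488 168.5506]
```

>>> arm_command:
  increments: "1 43 0 0 0; 1 86 1 0 0; 1 86 1 20 0; 1 86 1 35 0; 1 86 1 48 0"

```text
t: 17.6
tool_pos: [0.6016, -0.0652, 0.1405]
orientation: [-2.225, -2.217, 0.001]
force: [0.3, 0.2, -2.3]
opening: 0.0497
gripper_force: 50.0
```

>>> arm_command:
  increments: "1 0 0 5 0; 1 0 0 10 0; 1 0 0 14 0; 1 0 0 18 0; 1 0 0 21 0"

```text
t: 18.1
tool_pos: [0.6028, -0.0648, 0.1255]
orientation: [2.223, 2.217, 0.0]
force: [-25.0, 1.3, 47.8]
opening: 0.0494
gripper_force: 50.0
```

>>> arm_command:
  increments: "1 0 0 0 0; 1 0 0 0 0; 1 0 0 0 0"

```text
t: 18.4
tool_pos: [0.6029, -0.0648, 0.1257]
orientation: [2.222, 2.217, 0.001]
force: [-16.3, -0.6, 29.5]
opening: 0.0494
gripper_force: 50.0
```

Fully down at about 30 N. I'll hold it for a second.

>>> arm_command:
  increments: "1 0 0 -1 0; 1 0 0 -1 0; 1 0 0 -1 0; 1 0 0 -1 0; 1 0 0 -1 0"

```text
t: 18.9
tool_pos: [0.603, -0.0647, 0.1258]
orientation: [2.222, 2.217, 0.001]
force: [-12.1, -0.3, 22.8]
opening: 0.0492
gripper_force: 50.0
```

>>> arm_command:
  increments: "1 0 0 0 0; 1 0 0 0 0; 1 0 0 0 0; 1 0 0 0 0; 1 0 0 0 0"

```text
t: 19.4
tool_pos: [0.603, -0.0648, 0.1257]
orientation: [2.222, 2.217, 0.001]
force: [-12.8, -0.6, 23.2]
opening: 0.049
gripper_force: 50.0
```

>>> arm_command:
  increments: "1 0 0 -20 0; 1 0 0 -60 0; 1 0 0 -110 -0.14; 1 0 0 -160 -0.28; 1 0 0 -200 -0.42"

```text
t: 19.9
tool_pos: [0.6026, -0.0641, 0.3255]
orientation: [1.703, 2.636, 0.003]
force: [1.4, 0.4, -2.2]
opening: 0.0496
gripper_force: 50.0
```

>>> arm_command:
  increments: "1 40 5 0 -0.14; 1 80 10 0 -0.28; 1 120 15 0 -0.42; 1 160 20 0 -0.56; 1 200 26 0 -0.70"

```text
t: 20.4
tool_pos: [0.5443, 0.1308, 0.322]
orientation: [0.697, 3.062, 0.001]
force: [1.2, 0.5, -2.7]
opening: 0.0492
gripper_force: 50.0
```

>>> arm_command:
  increments: "1 26 29 0 -0.14; 1 53 58 0 -0.28; 1 79 87 0 -0.42; 1 79 87 0 -0.484; 1 79 87 0 -0.484"

```text
t: 20.9
tool_pos: [0.5114, 0.2434, 0.3218]
orientation: [-0.054, 3.14, 0.0]
force: [0.2, -0.4, -3.2]
opening: 0.0498
gripper_force: 50.0
```

>>> arm_command:
  increments: "1 0 0 0 0; 1 0 0 0 0"

```text
t: 21.1
tool_pos: [0.5121, 0.2415, 0.3217]
orientation: [-0.044, 3.141, -0.0]
force: [-0.1, 0.1, -3.1]
opening: 0.0494
gripper_force: 50.0
```

Run:
```python
from h import *
np.set_printoptions(precision=4,suppress=True)
for k in range(2):
    s=robot.read_state();t=s['tool_pos'];print(t,s['orientation'],s['opening'],s['force'])
    m=robot.camera_model('wrist');w=robot.read_camera('wrist')
cv2.imwrite('pics/w8.png',w)
g=cv2.cvtColor(w,cv2.COLOR_BGR2GRAY);print(proj(m,[[.508,.351,.005],[.508,.351,.08]]))
```

```text
[0.5121 0.2415 0.3217] [-0.0442  3.141  -0.0001] 0.049421593742311004 [-0.0767  0.1272 -3.0823]
[0.5121 0.2415 0.3217] [-0.0446  3.141   0.    ] 0.04963822461214316 [-0.3846 -0.9588 -2.7711]
[[334.625  154.385 ]
 [349.6137 164.4381]]
```

View pics/w8.png

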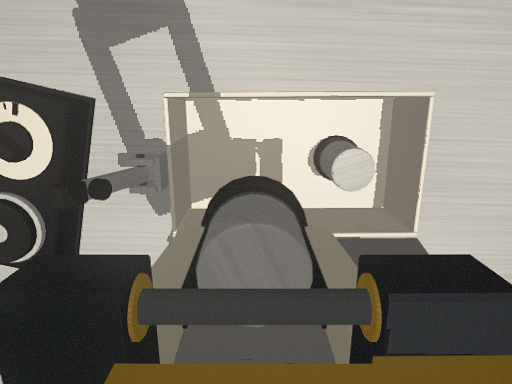

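>>> arm_command:
  increments: "1 0 0 50 0; 1 0 0 100 0; 1 0 0 150 0; 1 0 0 200 0; 1 0 0 240 0"

```text
t: 21.7
tool_pos: [0.5106, 0.2412, 0.0786]
orientation: [0.046, -3.139, 0.001]
force: [0.3, 1.0, -2.6]
opening: 0.0495
gripper_force: 50.0
```

>>> arm_command:
  increments: "1 0 0 12 0; 1 0 0 19 0; 1 0 0 23 0; 1 0 0 25 0; 1 0 0 26 0"

```text
t: 22.2
tool_pos: [0.5131, 0.2428, 0.0576]
orientation: [-0.049, 3.138, 0.002]
force: [-1.2, 0.1, -2.4]
opening: 0.0494
gripper_force: 50.0
```

>>> arm_command:
  increments: "1 0 0 1 0; 1 0 0 1 0; 0.6 0 0 1 0; 0.3 0 0 1 0; 0.3 0 0 1 0"

```text
t: 22.7
tool_pos: [0.5122, 0.2426, 0.0555]
orientation: [-0.049, 3.14, 0.001]
force: [-0.3, -0.5, 0.2]
opening: 0.0612
gripper_force: 0.0
```

>>> arm_command:
  increments: "0.3 0 0 0 0; 0.3 0 0 -30 0; 0.3 0 0 -80 0; 0.3 0 0 -130 0; 0.3 0 0 -180 0"

```text
t: 23.2
tool_pos: [0.5111, 0.2421, 0.2363]
orientation: [0.049, -3.141, 0.0]
force: [1.2, 1.2, -1.3]
opening: 0.0652
gripper_force: 0.0
```

>>> arm_command:
  increments: "0.3 0 0 -40 0; 0.3 0 0 -85 0; 0.3 40 0 -85 0; 0.3 60 0 -85 0; 0.3 60 0 -85 0"

```text
t: 23.7
tool_pos: [0.4503, 0.2408, 0.3206]
orientation: [-0.051, 3.14, 0.001]
force: [0.1, 0.6, -0.4]
opening: 0.0649
gripper_force: 0.0
```

Run:
```python
from h import *
np.set_printoptions(precision=4,suppress=True)
s=robot.read_state();t=s['tool_pos'];print(t,s['orientation'],s['opening'],s['q'])
w=robot.read_camera('wrist');a=robot.read_camera('scene');m=robot.camera_model('wrist')
cv2.imwrite('pics/w9.png',w);cv2.imwrite('pics/s9.png',a);np.save('w9.npy',m,allow_pickle=True)
r=lambda i,x,y,ww,h,W,H:cv2.resize(i[y:y+h,x:x+ww],(W,H),interpolation=cv2.INTER_CUBIC)
cv2.imwrite('pics/c9.png',np.hstack([r(w,0,0,512,384,480,360),r(a,240,90,120,135,320,360)]))
```

```text
[0.4503 0.2408 0.3206] [-0.0506  3.1401  0.0012] 0.06494550199125289 [ 0.3903 -0.1334  1.613   0.0003  1.6608 -1.2127]
```

View pics/c9.png

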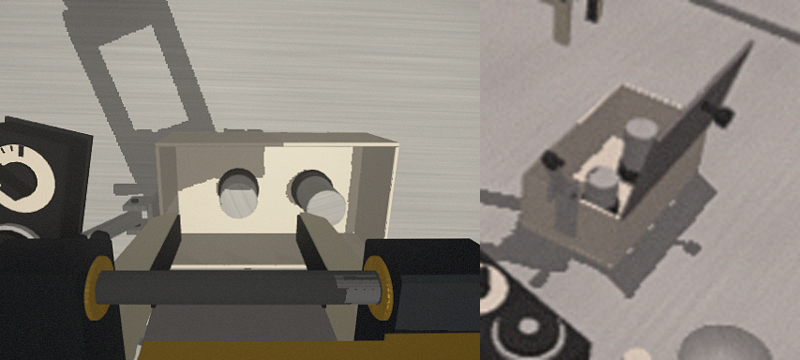

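Both cups stand upright in the box. Next I'll go to the dial and measure it.

>>> arm_command:
  increments: "0.2 -4 -47 0 0.14; 0.1 -8 -94 0 0.28; 0 -12 -141 0 0.42; 0 -16 -188 0 0.56; 0 -20 -235 0 0.70"

```text
t: 24.3
tool_pos: [0.4794, 0.0039, 0.3192]
orientation: [-1.04, -2.964, 0.0]
force: [0.8, -0.2, -0.3]
opening: 0.0925
gripper_force: 0.0
```

>>> arm_command:
  increments: "0.3 -25 -25 0 0.14; 0.3 -50 -50 10 0.28; 0.3 -75 -75 25 0.42; 0.3 -100 -101 40 0.56; 0.3 -100 -101 60 0.70"

```text
t: 24.8
tool_pos: [0.4953, -0.1397, 0.2589]
orientation: [1.998, 2.423, -0.002]
force: [-0.2, -0.3, -0.5]
opening: 0.0652
gripper_force: 0.0
```

>>> arm_command:
  increments: "0.3 0 0 0 0.1; 0.3 0 0 0 0.203; 0.3 0 0 0 0.203; 0.3 0 0 0 0.203; 0.3 0 0 0 0.203"

```text
t: 25.3
tool_pos: [0.495, -0.1352, 0.2596]
orientation: [-2.22, -2.223, 0.0]
force: [-0.6, 0.9, -0.2]
opening: 0.0649
gripper_force: 0.0
```

Run:
```python
from h import *
np.set_printoptions(precision=4,suppress=True)
s=robot.read_state();t=s['tool_pos'];print(t,s['orientation'],s['opening'],s['q'])
m=robot.camera_model('wrist');w=robot.read_camera('wrist');cv2.imwrite('pics/w10.png',w);np.save('w10.npy',m,allow_pickle=True)
p=proj(m,[[.494,-.044,.08]])[0];print(p)
x,y=int(p[0])-60,max(0,int(p[1])-60);print(x,y)
cv2.imwrite('pics/c10.png',cv2.resize(w[y:y+120,x:x+120],(600,600),interpolation=cv2.INTER_CUBIC))
```

```text
[ 0.495  -0.1352  0.2596] [-2.2199 -2.2229  0.0001] 0.06490485373035139 [-0.3666 -0.1125  1.7036 -0.      1.5505 -0.368 ]
[252.6277  78.7496]
192 18
```

View pics/c10.png

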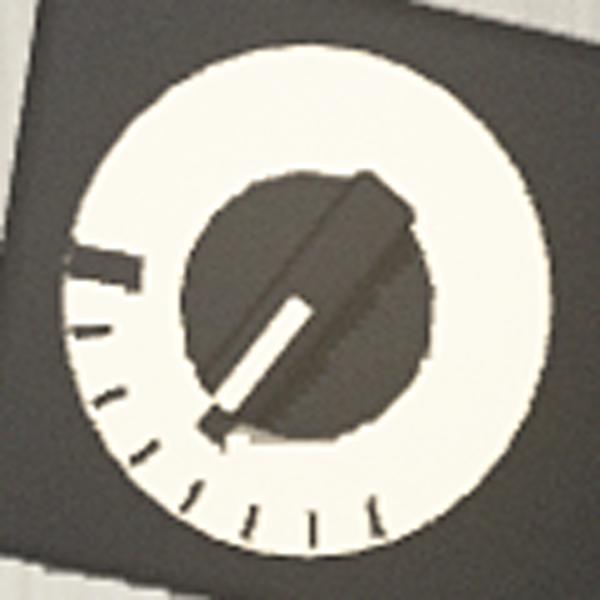

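The crop shows the pointer line from (300,303) to (228,402), the wide zero tick at (104,268), and the face centre at about (307,300).

Run:
```python
from h import *
np.set_printoptions(precision=4,suppress=True)
m=np.load('w10.npy',allow_pickle=True).item();w=cv2.imread('pics/w10.png')
f=lambda *p:[[192+x/5-.4,18+y/5-.4] for x,y in p]
c=onz(m,f((307,300)),.064)[0];zt=onz(m,f((72,262),(142,273)),.064);print('face c',c,'tick',zt)
l=onz(m,f((300,303),(228,402)),.096);print(l)
bar=onz(m,f((368,172),(410,215),(200,425)),.096);print(bar)
ang=lambda d:np.arctan2(d[1],d[0])
print('zero dir',ang(zt.mean(0)-c),ang(zt[0]-zt[1]),'ptr',ang(l[1]-l[0]), 'grinder',np.pi-.197)
g=cv2.cvtColor(w,cv2.COLOR_BGR2GRAY)
k=np.zeros_like(g);k[18:138,192:312]=(g[18:138,192:312]>180)*255
cc=[x for x in cv2.findContours(k,0,2)[0] if cv2.contourArea(x)>3000]
for x in cc:
    e=cv2.fitEllipse(cv2.convexHull(x));print(e,onz(m,[e[0]],.064))
```

```text
face c [ 0.4943 -0.042   0.064 ] tick [[ 0.45   -0.0352  0.064 ]
 [ 0.4632 -0.0372  0.064 ]]
[[ 0.4932 -0.0445  0.096 ]
 [ 0.4807 -0.0609  0.096 ]]
[[ 0.5046 -0.0235  0.096 ]
 [ 0.5118 -0.0303  0.096 ]
 [ 0.4758 -0.0648  0.096 ]]
zero dir 2.9884957492965105 2.992889927809988 ptr -2.2228001260798718 grinder 2.944592653589793
((252.9170379638672, 77.69287109375), (97.07355499267578, 101.882568359375), 0.00045534828677773476) [[ 0.4942 -0.0421  0.064 ]]
```

Run:
```python
from h import *
np.set_printoptions(precision=4,suppress=True)
m9=np.load('w9.npy',allow_pickle=True).item()
R9=R.from_rotvec([-.0506,3.1401,.0012]);t9=np.array([.4503,.2408,.3206])
R8=R.from_rotvec([-.0446,3.141,0]);t8=np.array([.5121,.2415,.3217])
m8=dict(m9);m8['eye']=t8+(R8*R9.inv()).apply(m9['eye']-t9);m8['rotation']=(R8*R9.inv()*R.from_rotvec(m9['rotation'])).as_rotvec()
T=robot.camera_model('top');S=robot.camera_model('scene')
w=cv2.imread('pics/w8.png')
b=cv2.imread('pics/t4.png');g=cv2.cvtColor(b,cv2.COLOR_BGR2GRAY)
print([(c,s) for c,s in blob(b,(195,190,235,212),0,45,3)])
print(tri(m8,[98,188],T,[207,199.5]),tri(m8,[98,188],S,[240+553/320*120-240+0 if 0 else 240+(553-480)*120/320,90+160*135/360]))
```

```text
[(array([205.8696, 198.8913]), array([201, 196,  11,   6,  46], dtype=int32))]
(array([0.5173, 0.0994, 0.1685]), np.float64(0.008620047030226579)) (array([0.513 , 0.1093, 0.1897]), np.float64(0.006034150265335609))
```

>>> arm_command:
  increments: "0.3 46 0 20 0.14; 0.3 92 -1 40 0.28; 0.3 92 -1 80 0.42; 0.3 92 -1 120 0.56; 0.3 92 -1 145 0.653"

```text
t: 25.85
tool_pos: [0.4924, -0.0421, 0.1117]
orientation: [-2.818, -1.386, 0.003]
force: [-0.5, -0.2, -0.2]
opening: 0.0651
gripper_force: 0.0
```

>>> arm_command:
  increments: "0.3 0 0 8 0; 0.3 0 0 16 0; 0.3 0 0 16 0"

```text
t: 26.15
tool_pos: [0.4942, -0.0432, 0.099]
orientation: [2.815, 1.394, 0.0]
force: [-0.0, -0.1, 1.0]
opening: 0.065
gripper_force: 0.0
```

>>> arm_command:
  increments: "1 0 0 0 0; 1 0 0 0 0; 1 0 0 0 0; 1 0 0 0 0; 1 0 0 0 0"
  grip_force: 40

```text
t: 26.65
tool_pos: [0.4941, -0.0431, 0.099]
orientation: [2.817, 1.39, 0.001]
force: [0.0, 0.5, -0.2]
opening: 0.0296
gripper_force: 0.0
```

>>> arm_command:
  increments: "1 0 0 0 0; 1 0 0 0 0; 1 0 0 0 0; 1 0 0 0 0"

```text
t: 27.05
tool_pos: [0.4941, -0.0433, 0.0987]
orientation: [2.817, 1.39, 0.001]
force: [1.7, -1.3, -1.8]
opening: 0.0125
gripper_force: 39.9
```

>>> arm_command:
  increments: "1 0 0 0 0.1; 1 0 0 0 0.2; 1 0 0 0 0.3; 1 0 0 0 0.4; 1 0 0 0 0.5"

```text
t: 27.55
tool_pos: [0.4943, -0.0435, 0.0987]
orientation: [3.074, 0.643, 0.001]
force: [2.8, -3.8, -3.5]
opening: 0.0124
gripper_force: 39.9
```

>>> arm_command:
  increments: "1 0 0 0 0.1; 1 0 0 0 0.2; 1 0 0 0 0.3; 1 0 0 0 0.4; 1 0 0 0 0.5"

```text
t: 28.05
tool_pos: [0.4943, -0.0438, 0.0987]
orientation: [3.137, -0.137, 0.002]
force: [3.1, -4.5, -4.6]
opening: 0.0126
gripper_force: 39.9
```

>>> arm_command:
  increments: "1 0 0 0 0.09; 1 0 0 0 0.09; 1 0 0 0 0.09; 1 0 0 0 0.09"

```text
t: 28.45
tool_pos: [0.4943, -0.0438, 0.0987]
orientation: [3.129, -0.272, 0.002]
force: [3.5, -3.1, -3.5]
opening: 0.0131
gripper_force: 39.8
```

>>> arm_command:
  increments: "0.5 0 0 0 0; 0.3 0 0 0 0; 0.3 0 0 0 0; 0.3 0 0 -15 0; 0.3 0 0 -50 0"

```text
t: 28.95
tool_pos: [0.4912, -0.0424, 0.1458]
orientation: [-3.129, 0.271, 0.011]
force: [-0.0, -0.5, -0.7]
opening: 0.0482
gripper_force: 0.0
```

>>> arm_command:
  increments: "0.3 0 0 -50 0; 0.3 -30 0 -90 0; 0.3 -70 0 -110 0; 0.3 -92 0 -110 0; 0.3 -92 0 -110 0"

```text
t: 29.45
tool_pos: [0.4022, -0.0268, 0.2599]
orientation: [3.13, -0.271, 0.004]
force: [0.7, 0.5, -0.9]
opening: 0.0649
gripper_force: 0.0
```

>>> arm_command:
  increments: "0.3 0 0 0 0; 0.3 0 0 0 0"

```text
t: 29.65
tool_pos: [0.4036, -0.0273, 0.2582]
orientation: [-3.13, 0.272, 0.001]
force: [-1.6, -0.6, 0.7]
opening: 0.0654
gripper_force: 0.0
```

Run:
```python
from h import *
np.set_printoptions(precision=4,suppress=True)
s=robot.read_state();t=s['tool_pos'];print(t,s['orientation'],s['opening'],s['q'])
m=robot.camera_model('wrist');w=robot.read_camera('wrist');cv2.imwrite('pics/w11.png',w);np.save('w11.npy',m,allow_pickle=True)
p=proj(m,[[.494,-.043,.08]])[0]
x,y=int(p[0])-60,max(0,int(p[1])-60);print(p,x,y)
cv2.imwrite('pics/c11.png',cv2.resize(w[y:y+120,x:x+120],(600,600),interpolation=cv2.INTER_CUBIC))
```

```text
[ 0.4036 -0.0273  0.2582] [-3.1297  0.2717  0.0009] 0.06541433218119598 [-0.1944 -0.4295  1.9667  0.      1.6049  1.5496]
[254.1344  78.4037] 194 18
```

View pics/c11.png

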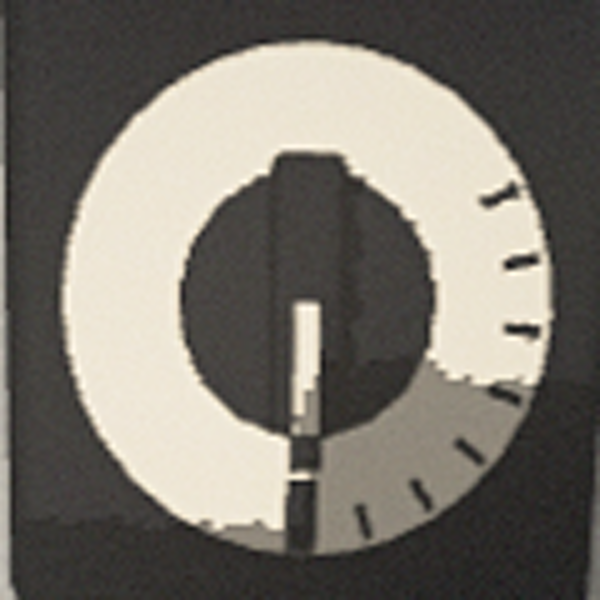

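The pointer line, at column 307, lies almost over the wide tick at columns 288–315. I'll work out what angle is left.

Run:
```python
from h import *
np.set_printoptions(precision=4,suppress=True)
m=np.load('w11.npy',allow_pickle=True).item();w=cv2.imread('pics/w11.png')
g=cv2.cvtColor(w,cv2.COLOR_BGR2GRAY).astype(float)
for y in range(78,128,3):print(y,g[y,244:268].astype(int))
k=np.zeros(g.shape,np.uint8);k[18:138,194:314]=(g[18:138,194:314]>110)*255
c=max(cv2.findContours(k,0,2)[0],key=cv2.contourArea);e=cv2.fitEllipse(cv2.convexHull(c));print(e[0],onz(m,[e[0]],.064))
f=lambda *p:[[194+x/5-.4,18+y/5-.4] for x,y in p]
C=onz(m,[e[0]],.064)[0];t=onz(m,f((301.5,490),(301,540)),.064);l=onz(m,f((307.5,310),(306,425)),.096)
a=lambda d:np.arctan2(d[1],d[0])%(2*np.pi)
print(t,l,a(t[0]-C),a(t[1]-C),a(l[1]-l[0]))
```

```text
78 [ 71  67  70  63  58  69  68  67  84 132 156 151 144 117  50  64  60  58
  51  51  55  55  54  67]
81 [ 72  71  69  66  57  68  68  63 102 196 235 232 236 205  74  60  59  58
  52  52  52  55  63  65]
84 [ 70  66  69  65  55  61  68  66  95 192 235 232 236 205  80  61  61  58
  55  43  61  67  66  70]
87 [ 70  70  65  63  54  64  66  64 100 191 234 231 234 205  76  58  58  55
  51  51  53  57  66  65]
90 [ 68  64  73  66  56  67  67  62 101 198 236 234 237 198  37  52  46  49
  54  51  48  60  65  56]
93 [ 69  68  65  66  57  65  66  60 137 222 233 234 212 106  46  49  54  50
  50  52  55  51  51  52]
96 [ 66  65  69  66  57  63  67  59 132 219 208 134 138 112  44  51  50  50
  51  49  53  48  48  48]
99 [ 66  67  64  63  58  64  67  59 133 219 214 136 142 117  43  51  52  48
  47  51  55  50  49  53]
102 [116  81  61  55  53  62  64  61  98 136 136 144 143 112  42  48  50  50
  49  47  50  58  69  88]
105 [232 233 236 237 242 231 186 128  69  76  62  60  65  54  61  88 120 143
 140 144 139 136 136 136]
108 [231 228 229 232 230 232 236 202  84  61  66  65  59  49 109 143 140 139
 
[... 170 characters left out ...]
47  49  43  38  96 140 137 138 141
 137 137 135 137 138 138]
117 [230 231 231 230 230 234 209  95  55  59  62  45  42  98 141 137 137 138
 135 137 139 135 138 137]
120 [230 231 232 233 232 236 203  76  58  62  56  47  50 104 142 137 137 131
 136 138 120  69  54 112]
123 [131 134 132 179 227 231 192  67  43  47  45  46  49 102 138 139 136 135
 132 138 140 121  62  58]
126 [137 136 136 140 135 143 126  70  47  43  45  45  61 112 140 134 138 136
 140 135 136 138 123 119]
(254.7839813232422, 77.01359558105469) [[ 0.496 -0.044  0.064]]
[[ 0.4612 -0.037   0.064 ]
 [ 0.4518 -0.0353  0.064 ]] [[ 0.492  -0.0435  0.096 ]
 [ 0.4733 -0.04    0.096 ]] 2.944752650385414 2.947540717661101 2.955377394168838
```

The remaining dial error is about 0.01 rad, so it's at zero. Next the lid: go over and behind it with the fingers shut.

>>> arm_command:
  increments: "1 0 0 -50 0; 1 10 -20 -85 -0.05; 1 34 -62 -85 -0.1; 1 58 -104 -85 -0.15; 1 82 -146 -85 -0.2075"

```text
t: 30.2
tool_pos: [0.5109, 0.104, 0.3431]
orientation: [3.141, 0.056, -0.0]
force: [0.6, -1.1, -0.2]
opening: 0.0295
gripper_force: 0.0
```

>>> arm_command:
  increments: "1 30 -34 0 0; 1 60 -69 0 0; 1 90 -103 0 0; 1 120 -138 0 0; 1 150 -172 0 0"

```text
t: 30.7
tool_pos: [0.6546, 0.2814, 0.3415]
orientation: [3.141, 0.054, -0.003]
force: [0.6, -0.9, 0.4]
opening: 0.0007
gripper_force: 0.0
```

>>> arm_command:
  increments: "1 30 -34 0 0; 1 59 -68 0 0; 1 59 -68 0 0; 1 59 -68 0 0"

```text
t: 31.1
tool_pos: [0.7103, 0.3504, 0.338]
orientation: [3.139, 0.055, -0.009]
force: [0.6, 0.1, -0.6]
opening: 0.0005
gripper_force: 0.0
```

Run:
```python
from h import *
np.set_printoptions(precision=4,suppress=True)
s=robot.read_state();print(s['tool_pos'],s['orientation'],s['opening'],s['q'])
a=robot.read_camera('scene');b=robot.read_camera('top')
cv2.imwrite('pics/s12.png',a);cv2.imwrite('pics/t12.png',b)
r=lambda i,x,y,ww,h,W,H:cv2.resize(i[y:y+h,x:x+ww],(W,H),interpolation=cv2.INTER_CUBIC)
cv2.imwrite('pics/c12.png',np.hstack([r(a,230,30,130,156,400,480),r(b,80,110,130,156,400,480)]))
```

```text
[0.7103 0.3504 0.338 ] [ 3.1387  0.0555 -0.0091] 0.0005474370150268463 [ 0.3937  0.7221  0.5656 -0.0001  1.8601  1.9291]
```

View pics/c12.png

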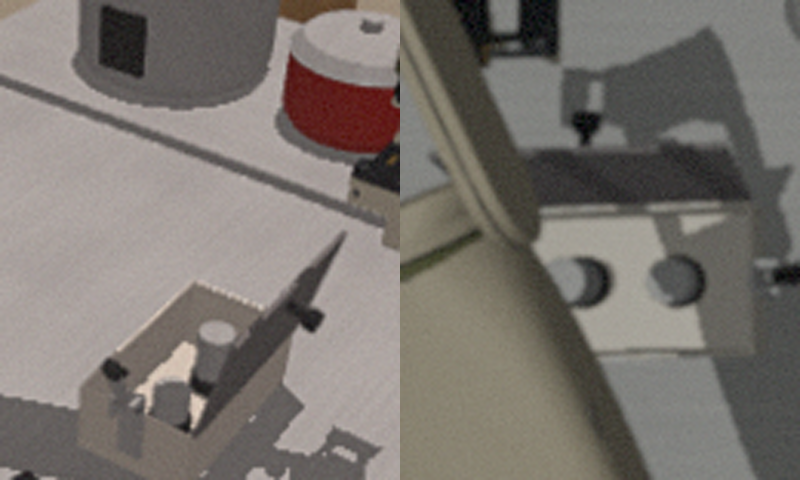

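The lid leans back, the knob is in the middle, and the gripper is behind it. The path is clear, so I'll start pushing.

>>> arm_command:
  increments: "1 0 0 50 0; 1 0 0 93 0; 1 -30 0 93 0; 1 -50 0 93 0; 1 -62 0 93 0"

```text
t: 31.7
tool_pos: [0.6461, 0.346, 0.2529]
orientation: [-3.14, -0.052, -0.003]
force: [-0.7, -0.2, 0.9]
opening: 0.0003
gripper_force: 0.0
```

>>> arm_command:
  increments: "1 -10 0 0 0; 1 -20 0 0 0; 1 -30 0 0 0; 1 -40 0 0 0; 1 -40 0 0 0"

```text
t: 32.2
tool_pos: [0.6071, 0.345, 0.2541]
orientation: [-3.139, -0.053, -0.006]
force: [0.4, -0.7, -0.3]
opening: 0.0004
gripper_force: 0.0
```

>>> arm_command:
  increments: "1 -16 0 5 0; 1 -31 0 9 0; 1 -46 0 14 0; 1 -60 0 19 0; 1 -60 0 19 0"

```text
t: 32.7
tool_pos: [0.5468, 0.3433, 0.2326]
orientation: [-3.141, -0.054, -0.001]
force: [-0.5, 0.3, -0.9]
opening: 0.0003
gripper_force: 0.0
```

Run:
```python
from h import *
s=robot.read_state();print(s['tool_pos'],s['force'])
a=robot.read_camera('scene');b=robot.read_camera('wrist')
r=lambda i,x,y,ww,h,W,H:cv2.resize(i[y:y+h,x:x+ww],(W,H),interpolation=cv2.INTER_CUBIC)
cv2.imwrite('pics/c13.png',np.hstack([r(a,230,30,130,156,400,480),r(b,100,0,320,384,400,480)]))
```

```text
[0.54684325 0.34325688 0.23259864] [-0.50332168  0.25692078 -0.89124496]
```

View pics/c13.png

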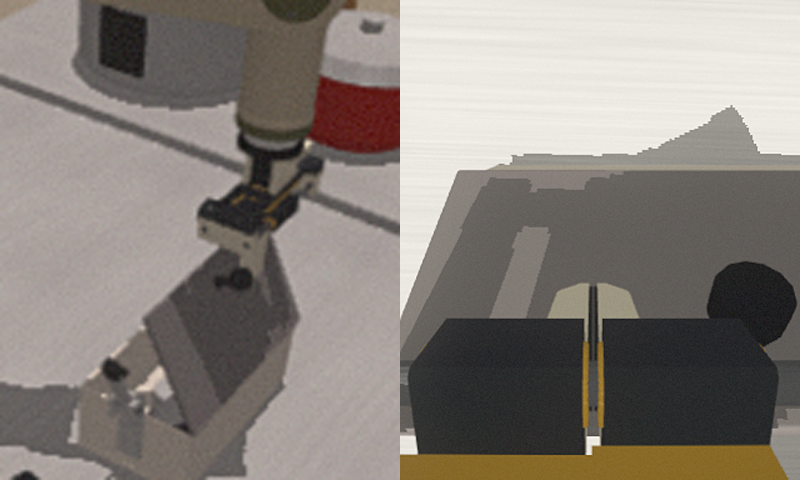

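Scene crop: the lid is past upright and following the fingertips, with the knob clear of the gripper. I'll carry on round the arc.

>>> arm_command:
  increments: "1 -13 0 8 0; 1 -26 0 17 0; 1 -37 0 28 0; 1 -47 0 41 0; 1 -55 0 55 0"

```text
t: 33.3
tool_pos: [0.4938, 0.342, 0.1775]
orientation: [-3.14, -0.053, -0.003]
force: [0.6, 0.0, 0.0]
opening: 0.0006
gripper_force: 0.5
```

>>> arm_command:
  increments: "1 -6 0 14 0; 1 -9 0 24 0; 1 -11 0 34 0; 1 -12 0 40 0; 1 -12 0 40 0"

```text
t: 33.8
tool_pos: [0.4812, 0.3416, 0.1365]
orientation: [-3.141, -0.054, -0.0]
force: [-0.5, -0.3, -0.4]
opening: 0.0003
gripper_force: 0.0
```

>>> arm_command:
  increments: "1 0 0 2 0; 1 0 0 4 0; 1 0 0 4 0"

```text
t: 34.1
tool_pos: [0.4816, 0.3419, 0.1356]
orientation: [-3.141, -0.054, -0.002]
force: [-9.1, -5.9, 21.0]
opening: 0.0004
gripper_force: 10.2
```

Firm contact (21 N) with the tip at about 110 mm, so the lid is shut. Now the clamp.

>>> arm_command:
  increments: "1 0 0 -50 0; 1 0 0 -100 -0.14; 1 0 0 -150 -0.28; 1 10 25 -188 -0.42; 1 20 65 -188 -0.56"

```text
t: 34.6
tool_pos: [0.5055, 0.2793, 0.3286]
orientation: [-2.998, -0.933, -0.019]
force: [0.0, 0.0, 0.8]
opening: 0.0004
gripper_force: 0.0
```

>>> arm_command:
  increments: "1 -26 42 0 -0.14; 1 -52 85 0 -0.28; 1 -77 127 0 -0.42; 1 -103 170 0 -0.56; 1 -129 212 0 -0.70"

```text
t: 35.1
tool_pos: [0.5146, 0.0444, 0.3208]
orientation: [2.524, 1.87, 0.001]
force: [1.7, 0.3, 0.5]
opening: 0.0006
gripper_force: 0.0
```

>>> arm_command:
  increments: "1 0 0 0 -0.14; 1 0 0 0 -0.28; 1 0 0 0 -0.311; 1 0 0 0 -0.311"

```text
t: 35.5
tool_pos: [0.5148, 0.0459, 0.3206]
orientation: [2.211, 2.232, 0.0]
force: [0.4, 0.2, -0.0]
opening: 0.0005
gripper_force: 0.0
```

Run:
```python
from h import *
np.set_printoptions(precision=4,suppress=True)
s=robot.read_state();print(s['tool_pos'],s['orientation'],s['q'])
a=robot.read_camera('scene');m=robot.camera_model('wrist');b=robot.read_camera('wrist')
cv2.imwrite('pics/w14.png',b);np.save('w14.npy',m,allow_pickle=True)
for p in([.5155,.127,.126],[.515,.105,.19]):print(proj(m,[p]))
r=lambda i,x,y,ww,h,W,H:cv2.resize(i[y:y+h,x:x+ww],(W,H),interpolation=cv2.INTER_CUBIC)
cv2.imwrite('pics/c14.png',np.hstack([r(a,225,85,120,144,300,360),b[:,:,:][12:372,6:506]]))
```

```text
[0.5148 0.0459 0.3206] [2.2107 2.2321 0.0001] [-0.0102 -0.1153  1.5961  0.      1.6606 -0.0199]
[[255.1234  91.1392]]
[[254.4363 118.0738]]
```

View pics/c14.png

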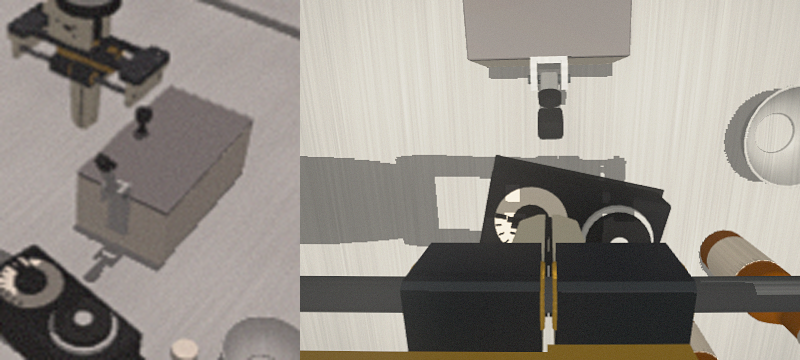

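Run:
```python
from h import *
np.set_printoptions(precision=4,suppress=True)
m=np.load('w14.npy',allow_pickle=True).item()
for z in(.17,.19,.2,.21):print(z,onz(m,[[256,150],[256,120]],z)[:,:2])
for f in(-.2,-.3,-.4,-.5,-.6,-.7):
    P=[[.515,.127+.094*np.sin(f)+o*.0075*np.cos(f),.126+.094*np.cos(f)-o*.0075*np.sin(f)] for o in(-1,1)]
    print(f,P[0],proj(m,P)[:,1])
```

```text
0.17 [[0.5166 0.077 ]
 [0.5164 0.1024]]
0.19 [[0.5165 0.0798]
 [0.5162 0.1035]]
0.2 [[0.5164 0.0812]
 [0.5162 0.1041]]
0.21 [[0.5163 0.0827]
 [0.5161 0.1046]]
-0.2 [0.515, np.float64(0.10097458357145493), np.float64(0.21663623833611376)] [125.6989 104.5105]
-0.3 [0.515, np.float64(0.09205607690539204), np.float64(0.2135852284278469)] [137.8205 118.054 ]
-0.4 [0.515, np.float64(0.08348671836796522), np.float64(0.20965909586895634)] [148.8131 130.7664]
-0.5 [0.515, np.float64(0.07535213015702713), np.float64(0.2048970692781635)] [158.5551 142.4457]
-0.6 [0.515, np.float64(0.0677335903890441), np.float64(0.19934672925104702)] [166.9732 152.9404]
-0.7 [0.515, np.float64(0.06070722099502339), np.float64(0.19306353295045922)] [174.0371 162.1491]
```

The lid is shut. The clamp grip spans about rows 118–150, so it leans at about -0.41 rad. I'll push it over.

>>> arm_command:
  increments: "1 0 0 50 0; 1 0 0 100 0; 1 0 0 106 0; 1 25 0 106 0; 1 45 0 106 0"

```text
t: 36.1
tool_pos: [0.5147, 0.0915, 0.2164]
orientation: [2.212, 2.23, 0.0]
force: [0.6, -2.7, 1.4]
opening: 0.0007
gripper_force: 1.2
```

>>> arm_command:
  increments: "1 10 0 0 0; 1 19 0 0 0; 1 30 0 1 0; 1 44 0 2 0; 1 55 0 6 0"

```text
t: 36.6
tool_pos: [0.5138, 0.1472, 0.2089]
orientation: [2.211, 2.232, 0.001]
force: [-0.6, -2.2, 0.5]
opening: 0.0007
gripper_force: 1.1
```

>>> arm_command:
  increments: "1 11 0 8 0; 1 21 0 17 0; 1 28 0 28 0; 1 33 0 40 0; 1 36 0 51 0"

```text
t: 37.1
tool_pos: [0.5131, 0.1825, 0.1563]
orientation: [-2.21, -2.233, 0.001]
force: [-5.3, -8.8, 58.4]
opening: 0.001
gripper_force: 32.3
```

>>> arm_command:
  increments: "1 2 0 2 0; 1 4 0 4 0; 1 4 0 4 0"

```text
t: 37.4
tool_pos: [0.5135, 0.183, 0.1567]
orientation: [2.209, 2.228, -0.006]
force: [-15.4, -18.7, 33.8]
opening: -0.0
gripper_force: 17.0
```

>>> arm_command:
  increments: "1 0 0 -15 0; 1 0 0 -60 0; 1 0 0 -110 0; 1 -40 0 -150 0; 1 -80 0 -170 0"

```text
t: 37.9
tool_pos: [0.5145, 0.1076, 0.3257]
orientation: [2.206, 2.235, 0.004]
force: [1.7, -0.7, -0.1]
opening: 0.0005
gripper_force: 0.0
```

>>> arm_command:
  increments: "1 -20 0 0 0; 1 -40 0 0 0; 1 -40 0 0 0; 1 -40 0 0 0"

```text
t: 38.3
tool_pos: [0.5143, 0.0671, 0.3223]
orientation: [-2.211, -2.23, 0.001]
force: [0.2, 0.3, -0.2]
opening: 0.0007
gripper_force: 0.0
```

Run:
```python
from h import *
s=robot.read_state();print(s['tool_pos'],s['force'],s['t'])
a=robot.read_camera('scene');b=robot.read_camera('wrist')
r=lambda i,x,y,ww,h,W,H:cv2.resize(i[y:y+h,x:x+ww],(W,H),interpolation=cv2.INTER_CUBIC)
cv2.imwrite('pics/c15.png',np.hstack([r(a,180,85,180,216,300,360),b[12:372,6:506]]))
```

```text
[0.51429469 0.0671094  0.32227665] [ 0.23288532  0.33669438 -0.24717225] 38.3
```

View pics/c15.png

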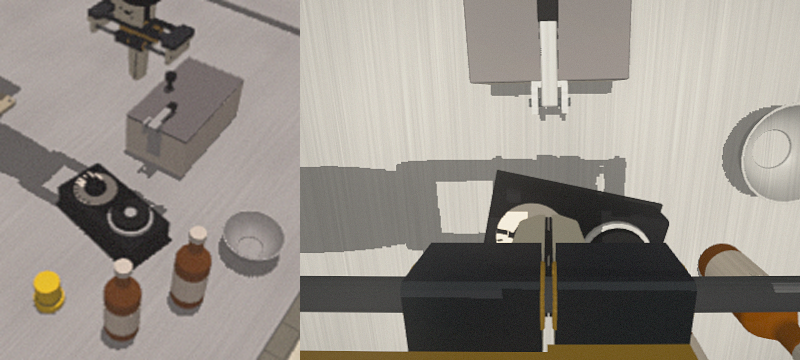

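The lid is shut, the clamp lies level across it, and the bottles and bowl are where they were. Handing in.

```bash
python3 -c "
from plant import robot
print(robot.close_job())"
```

```text
the job is handed in; nothing more can be done
None
```

I ran both cups that were there, tallest first, stood them upright in the box, turned the dial to zero, shut the lid and swung the clamp fully down; the job is handed in and the verdict was not shown to me.

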